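# Unload the weld purge chamber into the dunnage rack

## Robot

A 6-joint arm with a two-finger parallel gripper is mounted at the origin on the work surface. World frame = base frame: x ahead of the robot, y to its left, z up, the work surface at z = 0. Lengths are in mm, angles in degrees, forces in N, time in s.
With the tool pointing down it reaches from about 300 to 850 mm from the base axis. Payload 4.2 kg.
Tool frame: the origin (TCP) lies midway between the tips of the shut fingers; the grasp point (between the pads) lies env.grasp_offset behind it (env.grasp_offset is the distance from the TCP to the grasp point, in mm); y points along the fingers, x is the direction in which the jaws open and shut, and the axes are right-handed (so a half turn about y gives the same grasp; the last joint's range is limited). The gripper opens to 91 mm and grips with 3 to 60 N. Pads are 32 mm wide; open, the fingers measure 118 mm over their backs; the gripper's body (76 mm by 178 mm) begins 60 mm behind the grasp point.
Start: joints at [-76.146, 18.312, 89.639, -0, 72.044, -1.146], TCP at [148.824, -555.423, 213.976] pointing down, gripper open.
Joint ranges: [-177.97, 177.97], [-48.28, 115.42], [12.27, 149.76], [-77.06, 257.06], [2.81, 150.46], [-146.56, 146.56]. Speed limits (degrees/s): [147.25, 147.25, 180, 180, 180, 180].

## Interface

Orientations are given as [roll, pitch, yaw] about the fixed x, y, z axes, in that order (R = Rz(yaw) Ry(pitch) Rx(roll)).
In Python, from workcell import state, vision, job, env gives the robot as it stands.
- The arm moves only by the shell command python3 -m handwheel 'ROWS' [FORCE]. ROWS is JSON, a list of rows, each a list of 3 entries, a list of its own where there are three numbers: the finger opening in cm, from 0 to 9.12, then the shift along the tool's x, y, z in cm, then the turn about the tool's y in degrees. A call has 1 to 10 rows; each row is the pose to reach, as a shift and turn from the pose measured when the call began, along the tool's axes at that moment; what a row does not reach only later rows make up. A row lasts 1/10 s, in which the tool goes at most 50 mm and 8.59 degrees, less where a joint would pass 70% of its speed; a pose out of reach is approached as far as the arm can. A call with a gripper value outside its range is refused whole. The fingers move at their own pace and stop on an object; FORCE is the grip in N (left out, the last holds). Time passes only in rows, so rows that repeat a pose let the fingers close. It gives the time, the measured TCP pose, the force and the opening at its end, in the units of the state.
- state(): the state, without advancing time (a new reading comes with each control period).
- vision.grab_frame(name): name is "side" or "top" or "wrist"; returns the picture (480x640x3 uint8, red, green, blue); there is no depth.
- vision.camera_model(name): a dict with "fov_y" (degrees; the focal length in pixels is half the picture's height over the tangent of half this angle, whatever the lens; pixels are square), "cx", "cy" (the principal point, pixels), "distortion" ([k1, k2, p1, p2, k3] as OpenCV has them; the pictures are not rectified), "extrinsics" (4x4, takes a point from world to camera coordinates). Camera axes: x right, y up, looking along -z (the intrinsics and any distortion apply to the point x, -y, -z); pixel columns grow to the right and rows downward; lengths in mm; the calibration is good to about 2 mm. A picture is of the moment at which its call begins: read the wrist's pose just before it. camera_model takes no time and is no camera call; for the wrist camera it gives the pose at the moment of the call.
- job.job_done(): hands the job in, once; it reports no verdict.
The state is a dict: "time_s": time; "qpos": joint angles; "qvel": joint speeds; "effort": joint torques, N m; "ee_pos": TCP position; "ee_rot": TCP orientation; "force": force on the tool from outside, world axes, zero at the start; "torque": the same for the moment, N m; "gripper_width": finger opening in mm.
Only numpy, scipy, OpenCV 4.12 (cv2) and the standard library are available. Lean on these libraries where they do the work, as an engineer would, in place of code of your own. Each camera call takes 0.05 s, during which the arm holds its last target.

## Task

Unload the purge chamber: take the orange cover off its round port and lay it on the bench, then lift every welded door panel out through the port and push each one fully home into its own spring-clip slot of the yellow rack, swinging the red-knobbed lever to its stop and letting it spring back to bring the next pedestal under the port whenever the one there is empty. When the carousel is empty, put the cover back flat over the port so that it closes it completely, and leave the tools and other things on the table where they are.

Things in the scene. Friction and masses are not known exactly. Their poses are not given: they have to be found in the camera images.
- chamber: Purge chamber: fixed clear box 290 mm (its x) by 360 mm (its y), 218 mm high, aluminium frame, grey base; origin in the middle of its underside, z up. Top wall 10 mm thick, with the round port. Inside, six blue pedestals stand on a carousel, 115 mm from its axle and 60 degrees apart; one is straight below the port. Their seats are 68 mm above the table, with cheeks 20 mm high that hold a panel upright.
- port (a point): Centre of the round port in the chamber's top wall, 150 mm in diameter, at the height of the wall's upper face (218 mm above the table). Aluminium collar, flush with the wall. It lies 85 mm from the chamber's middle along its -y; axes as the chamber's.
- axle (a point): Axis of the carousel and of the lever, at the height of the chamber's top face: 115 mm from the port along the chamber's +y. A steel hub of 38 mm diameter, 26 mm high, stands there on the top wall. Axes as the chamber's.
- lever (a joint): Angle of the indexing lever on the chamber's top, rad: 0 at rest, 1.297 at its stop, clockwise seen from above. A spring brings it back when let go; a stroke takes about 6 N at the knob. The first 0.25 rad are free play, then a ratchet takes the carousel along by one place (60 degrees) to the stop; it stays there when the lever springs back. A stroke broken off is made good by the next full one.
- lever_knob (a point): Middle of the lever's upright red knob, a round bar 18 mm in diameter, 125 mm from the axle. This point is 42 mm above the chamber's top face; the knob reaches from 16 to 72 mm above it, the lever's arm under it from 8 to 16 mm. At rest it stands at 127 degrees counter-clockwise from the chamber's +x about the axle, at the stop at 53 degrees: it is pushed away from the robot.
- carousel (a joint): Turn of the carousel, rad, 0 at the start; grows clockwise seen from above, by about 1.047 per full stroke.
- cover_knob (a point): Middle of the black knob of the loose port cover, an orange disc 176 mm in diameter, 10 mm thick, 0.32 kg. The knob, 32 mm in diameter, reaches from 16 to 56 mm above the disc's underside; this point is 40 mm above the underside, on the disc's axis (z). At the start it lies on the chamber's top, over the port.
- mat_top (a point): Centre of the upper face of a fixed black rubber mat on the table, 190 mm in diameter and 3 mm thick: a free place for the cover.
- panel0_center (a point): Centre of a loose welded steel door panel, 90 mm wide (its x), 12 mm thick (its y), 100 mm tall (its z, up), 0.18 to 0.29 kg. It stands upright on a pedestal, thickness along the carousel's radius; take it by its upper part across the thickness. At the start it is under the port.
- panel1_center (a point): Centre of a loose welded steel door panel, 90 mm wide (its x), 12 mm thick (its y), 100 mm tall (its z, up), 0.18 to 0.29 kg. It stands upright on a pedestal, thickness along the carousel's radius; take it by its upper part across the thickness. If present, it starts 1 place before the port (1 stroke of the lever).
- panel2_center (a point): Centre of a loose welded steel door panel, 90 mm wide (its x), 12 mm thick (its y), 100 mm tall (its z, up), 0.18 to 0.29 kg. It stands upright on a pedestal, thickness along the carousel's radius; take it by its upper part across the thickness. If present, it starts 2 places before the port (2 strokes of the lever).
- panel3_center (a point): Centre of a loose welded steel door panel, 90 mm wide (its x), 12 mm thick (its y), 100 mm tall (its z, up), 0.18 to 0.29 kg. It stands upright on a pedestal, thickness along the carousel's radius; take it by its upper part across the thickness. If present, it starts 3 places before the port (3 strokes of the lever).
- rack: Fixed yellow dunnage rack, 118 mm (its x) by 215 mm (its y), origin in the middle of its underside, z up. Its floor is 16 mm above the table; three slots, 65 mm apart along y, take one panel each from above, width along the rack's x, thickness along its y. End rails 30 mm above the floor leave a panel 4 mm to spare at each end.
- slot0 (a point): Slot 0 of the rack: where a panel's centre lies when it is fully home (66 mm above the table, bottom edge on the rack's floor). Axes as the rack's. At its +y side a wall with a flared lip, at its -y side a spring clip with a slanted lead-in, both up to 50 mm above the floor; the mouth takes a panel up to 5 mm off. It takes about 15 N downwards to push a panel past the clip and home; the clip then holds it.
- slot1 (a point): Slot 1 of the rack: where a panel's centre lies when it is fully home (66 mm above the table, bottom edge on the rack's floor). Axes as the rack's. At its +y side a wall with a flared lip, at its -y side a spring clip with a slanted lead-in, both up to 50 mm above the floor; the mouth takes a panel up to 5 mm off. It takes about 15 N downwards to push a panel past the clip and home; the clip then holds it.
- slot2 (a point): Slot 2 of the rack: where a panel's centre lies when it is fully home (66 mm above the table, bottom edge on the rack's floor). Axes as the rack's. At its +y side a wall with a flared lip, at its -y side a spring clip with a slanted lead-in, both up to 50 mm above the floor; the mouth takes a panel up to 5 mm off. It takes about 15 N downwards to push a panel past the clip and home; the clip then holds it.
- tube: Bystander on the table, to be left alone: square steel tube offcut 120 x 40 x 40 mm; origin at its underside.
- wrench: Bystander on the table, to be left alone: wrench; origin at its underside.
- brush: Bystander on the table, to be left alone: brush; origin at its underside.
- stop_block: Bystander on the table, to be left alone: black drilled stop block 150 x 30 x 25 mm; origin at its underside.
- magnet_square: Bystander on the table, to be left alone: red magnetic square 75 x 75 x 18 mm; origin at its underside.
- spray_can: Bystander on the table, to be left alone: green can 60 mm diameter, 150 mm tall; origin at its underside.
There are look-alikes about, which are no part of the job. Leave any turquoise look-alike of the part that bears cover_knob alone.

How it is judged:
By the outcome, as a careful person would: the job done as asked, in the order asked, and still so for the second after the job is handed in, with the robot touching nothing.
Of panel1, panel2, panel3 only 1 to 2 are there at a start; the rules pass over those that are not, and their reading is None.
At some moment in a run one of cover may be knocked a few centimetres aside while the robot is not near it.
It also fails if it takes over 210 s, if anything falls off the work surface, if the arm or the gripper's body presses on something with over 40 N, if the wrist force passes 120 N, or if a joint passes its speed limit or range.

## Working session

There is one attempt and no reset: what is moved stays moved. The work goes in short steps, Python scripts to look and compute and a shell command to move; the robot and the scene stay as the last step left them, time stands still between calls to the robot, and variables do not carry over. Pictures are saved under pics/ and viewed, and the job is handed in when it is done.

```bash
ls; mkdir -p pics; cat > h.py <<'E'
import numpy as np, cv2
from workcell import state, vision, job, env
def snap(name,fn):
    cm=vision.camera_model(name); im=vision.grab_frame(name)
    cv2.imwrite('pics/'+fn,cv2.cvtColor(im,cv2.COLOR_RGB2BGR)); 
    np.save('pics/'+fn+'.npy',{'cm':cm},allow_pickle=True)
    return im,cm
def K(cm):
    f=240/np.tan(np.radians(cm['fov_y'])/2)
    return np.array([[f,0,cm['cx']],[0,f,cm['cy']],[0,0,1.]]),np.array(cm['distortion'],float)
def ray(cm,u,v):
    k,d=K(cm); p=cv2.undistortPoints(np.array([[[u,v]]],float),k,d)[0,0]
    E=np.array(cm['extrinsics']); R=E[:3,:3]; o=-R.T@E[:3,3]
    return o,R.T@np.array([p[0],-p[1],-1.])
def onz(cm,u,v,z):
    o,d=ray(cm,u,v); return o+d*(z-o[2])/d[2]
def proj(cm,P):
    k,d=K(cm);E=np.array(cm['extrinsics']);c=E[:3,:3]@np.array(P,float)+E[:3,3]
    return cv2.projectPoints(np.array([[c[0],-c[1],-c[2]]]),np.zeros(3),np.zeros(3),k,d)[0][0,0]
E
python3 - <<'E'
from h import *
s=state(); print(s, env.grasp_offset)
for n in ['side','top','wrist']:
    im,cm=snap(n,n+'0.png'); print(n,cm)
E
```

```text
pics
{'time_s': 0.0, 'qpos': array([-7.61453925e+01,  1.83502023e+01,  8.97086176e+01, -7.75087259e-04,
        7.20410772e+01, -1.14606930e+00]), 'qvel': array([-0.03659396,  0.00918252,  0.03902794,  0.00875086,  0.08099634,
       -0.02840654]), 'effort': array([ 3.81852311e-03, -4.12460375e+01, -2.31970918e+01,  7.31383986e-02,
        4.55560943e-02, -1.38817222e-04]), 'ee_pos': array([ 148.70020197, -554.91068243,  213.11970086]), 'ee_rot': array([-89.99873868,   0.09989182, -74.99908248]), 'force': array([0.46704366, 0.44248249, 0.38978673]), 'torque': array([ 0.04073028, -0.01712748, -0.02628656]), 'gripper_width': 91.27652426070931} 18.8
side {'fov_y': 54.504016091651266, 'cx': 326.39782022876796, 'cy': 233.33680838496514, 'distortion': array([-0.10874956,  0.        ,  0.        ,  0.        ,  0.        ]), 'extrinsics': array([[-6.54226096e-01,  7.56254151e-01,  8.23855490e-03,
         2.72410678e+02],
       [-4.62620476e-01, -4.08777377e-01,  7.86691395e-01,
         1.07437503e+02],
       [ 5.98306368e-01,  5.10862716e-01,  6.17291483e-01,
        -1.75605451e+03],
 
[... 443 characters left out ...]
     [-1.76937987e-01,  1.86103386e-03,  9.84220242e-01,
        -1.41499434e+03],
       [ 0.00000000e+00,  0.00000000e+00,  0.00000000e+00,
         1.00000000e+00]])}
wrist {'fov_y': 62.22020926098181, 'cx': 319.01799236208666, 'cy': 243.15107451220106, 'distortion': array([-0.08054882,  0.        ,  0.        ,  0.        ,  0.        ]), 'extrinsics': array([[ 2.58647723e-01, -9.65969217e-01, -2.19702191e-03,
        -5.73135112e+02],
       [ 9.37277039e-01,  2.51514055e-01, -2.41355405e-01,
         2.79534021e+01],
       [ 2.33694474e-01,  6.03668078e-02,  9.70434306e-01,
        -3.90509164e+02],
       [ 0.00000000e+00,  0.00000000e+00,  0.00000000e+00,
         1.00000000e+00]])}
```

View pics/top0.png

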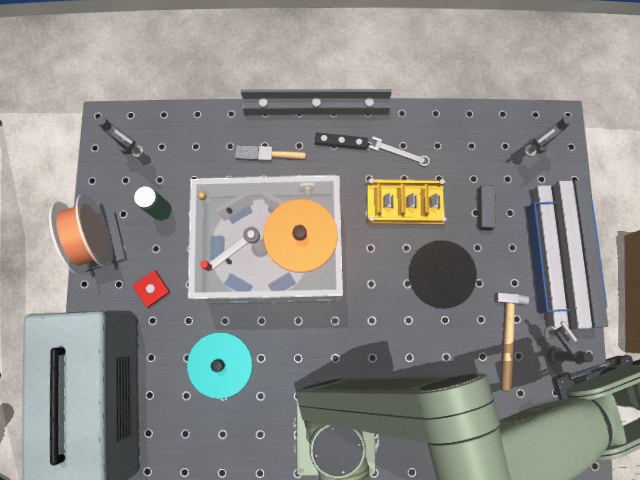

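View pics/side0.png

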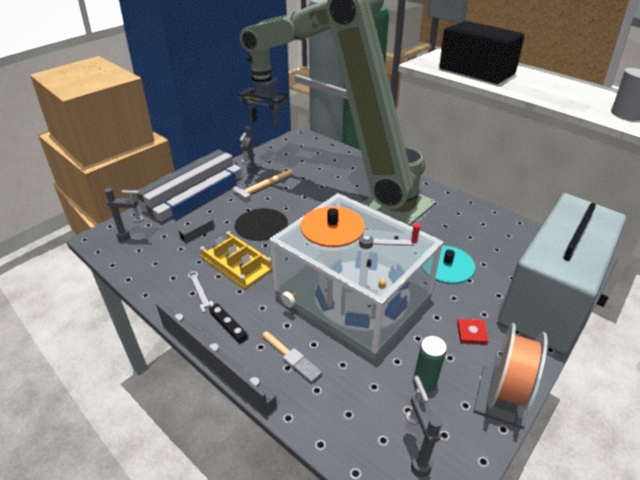

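View pics/wrist0.png

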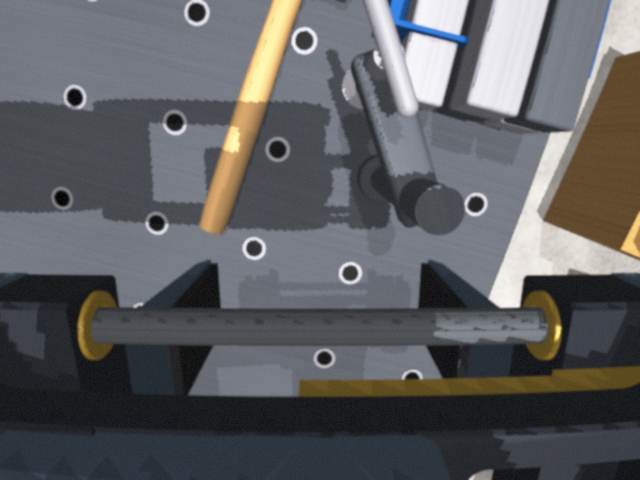

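```bash
python3 - <<'E'
from h import *
a=cv2.imread('pics/side0.png')[180:360,250:460]; b=cv2.imread('pics/top0.png')[165:310,180:460]
cv2.imwrite('pics/z1.png',cv2.resize(a,None,fx=3.3,fy=3.3,interpolation=3)); cv2.imwrite('pics/z2.png',cv2.resize(b,None,fx=2.8,fy=2.8,interpolation=3))
cm=np.load('pics/top0.png.npy',allow_pickle=True).item()['cm']
im=cv2.imread('pics/top0.png'); hsv=cv2.cvtColor(im,cv2.COLOR_BGR2HSV)
H,S,V=cv2.split(hsv)
def cc(m,n=3):
    k,l,st,c=cv2.connectedComponentsWithStats(m.astype(np.uint8)); o=np.argsort(-st[1:,4])[:n]+1
    return [(st[i].tolist(),c[i].round(1).tolist()) for i in o]
for nm,m in dict(orange=(H>8)&(H<20)&(S>180)&(V>150),red=((H<5)|(H>175))&(S>180)&(V>120),yellow=(H>20)&(H<32)&(S>150),black=(V<40),green=(H>45)&(H<80)&(S>80)).items(): print(nm,cc(m))
E
```

```text
orange []
red [([133, 271, 35, 36, 626], [150.3, 288.5]), ([203, 261, 1, 1, 1], [203.0, 261.0])]
yellow [([367, 184, 77, 36, 1537], [403.9, 203.0]), ([374, 180, 66, 3, 157], [405.1, 181.1]), ([426, 209, 1, 1, 1], [426.0, 209.0])]
black [([53, 348, 12, 117, 449], [56.9, 405.7]), ([119, 366, 2, 28, 38], [119.7, 378.6]), ([117, 404, 1, 37, 37], [117.0, 422.0])]
green [([143, 205, 10, 4, 15], [148.3, 207.1]), ([155, 198, 2, 4, 5], [155.8, 199.8]), ([0, 478, 3, 2, 5], [0.8, 478.6])]
```

View pics/z1.png

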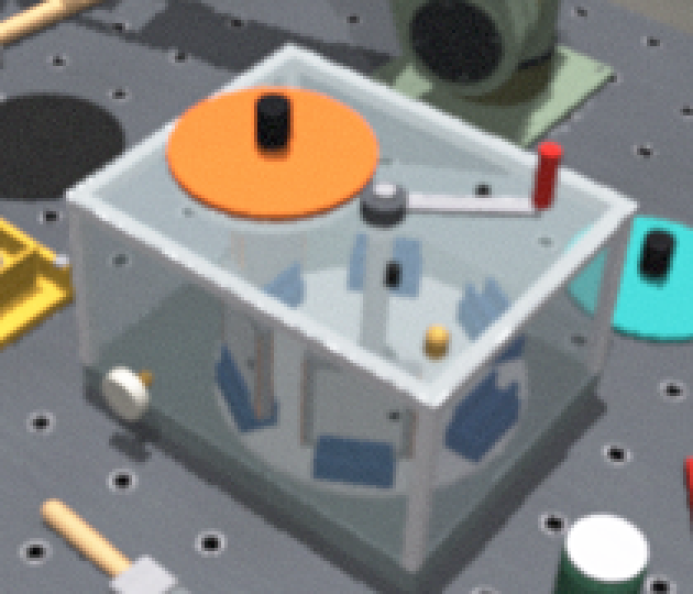

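View pics/z2.png

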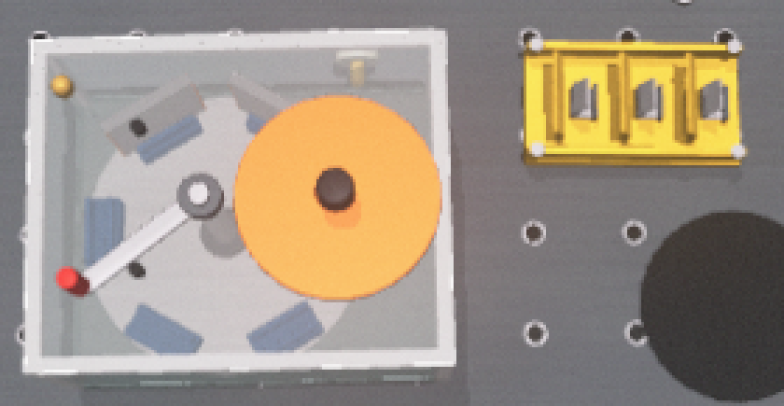

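```bash
python3 - <<'E'
from h import *
def cc(m,n=2):
    k,l,st,c=cv2.connectedComponentsWithStats(m.astype(np.uint8)); o=np.argsort(-st[1:,4])[:n]+1
    return [(st[i].tolist(),c[i],l==i) for i in o]
P={}
for n in ['top','side']:
    cm=np.load(f'pics/{n}0.png.npy',allow_pickle=True).item()['cm']
    im=cv2.imread(f'pics/{n}0.png'); H,S,V=cv2.split(cv2.cvtColor(im,cv2.COLOR_BGR2HSV))
    box=np.zeros(H.shape,bool)
    if n=='top': box[165:310,180:460]=1
    else: box[180:380,200:460]=1
    for nm,m in dict(orange=(H>8)&(H<20)&(S>120)&(V>150),red=((H<5)|(H>175))&(S>120)&(V>100),yellow=(H>=20)&(H<32)&(S>120),black=(V<60)).items():
        for st,c,l in cc(m&box,4):
            if st[4]<25: continue
            ex=''
            if nm=='orange':
                cn=max(cv2.findContours(l.astype(np.uint8),cv2.RETR_EXTERNAL,2)[0],key=len); e=cv2.fitEllipse(cn); ex=(e, onz(cm,*e[0],228).round(1))
            if nm=='black': 
                cn=max(cv2.findContours(l.astype(np.uint8),cv2.RETR_EXTERNAL,2)[0],key=len); 
                if st[4]>1000: e=cv2.fitEllipse(cn); ex=(e, onz(cm,*e[0],3).round(1)); 
                else: ex=onz(cm,*c,274).round(1)
            if nm=='red': ex=onz(cm,*c,290).round(1)
            if nm=='yellow': cn=np.argwhere(l)[:,::-1].astype(np.float32); ex=cv2.boxPoints(cv2.minAreaRect(cn)).round(1).tolist()
            print(n,nm,st,c.round(1),ex)
E
```

```text
top orange [264, 199, 73, 73, 4048] [300.  235.4] (((300.03009033203125, 235.281494140625), (71.73001098632812, 73.12897491455078), 82.58161163330078), array([492.4,  85.9, 228. ]))
top red [200, 261, 11, 9, 71] [205.1 265. ] [413.6 294.8 290. ]
top yellow [367, 179, 77, 45, 2501] [405.  201.4] [[367.0, 223.0], [367.0, 179.0], [443.0, 179.0], [443.0, 223.0]]
top black [412, 256, 48, 52, 1361] [440.5 285.8] (((442.09375, 284.2377014160156), (42.748966217041016, 57.55195236206055), 62.60934829711914), array([ 397.8, -295.5,    3. ]))
side orange [301, 207, 63, 39, 1811] [332.  226.7] (((332.0600891113281, 225.8970184326172), (38.752193450927734, 63.02658462524414), 91.11163330078125), array([497.9,  88.5, 228. ]))
side red [412, 223, 8, 20, 102] [415.2 232.1] [443.1 311.7 290. ]
side yellow [201, 234, 71, 55, 1873] [237.6 261.6] [[197.89999389648438, 255.1999969482422], [221.10000610351562, 223.6999969482422], [275.6000061035156, 263.79998779296875], [252.39999389648438, 295.29998779296875]]
side black [235, 209, 52, 31, 1193] [260.  223.9] (((259.8011474609375, 223.7159423828125), (29.215906143188477, 50.24734115600586), 81.01433563232422), array([ 429.7, -301.3,    3. ]))
side black [374, 180, 29, 26, 563] [387.8 191.9] [317.1 142.4 274. ]
side black [200, 345, 41, 35, 473] [216.5 365.1] [1014.3  243.3  274. ]
side black [210, 304, 38, 40, 401] [228.7 325. ] [935.3 184.9 274. ]
```

```bash
cat >> h.py <<'E'
from scipy.spatial.transform import Rotation as Ro
def go(x,y,z,yaw=None):
    "TCP target in world -> shift cm, turn"
    s=state(); R=Ro.from_euler('xyz',s['ee_rot'],degrees=True).as_matrix()
    d=R.T@(np.array([x,y,z])-s['ee_pos'])/10
    t=0 if yaw is None else (s['ee_rot'][2]-yaw+180)%360-180
    print('shift',d.round(2),'turn',round(t,2),'dist',round(np.linalg.norm(d)*10))
def st():
    s=state(); print(round(s['time_s'],2),s['ee_pos'].round(1),s['ee_rot'].round(1),s['force'].round(1),round(s['gripper_width'],1))
E
python3 - <<'E'
from h import *
go(148,-400,400,-90); go(430,87,400,-90)
E
```

```text
shift [-15.02 -18.65   3.94] turn 15.0 dist 243
shift [-54.76 -18.59  43.79] turn 15.0 dist 725
```

```bash
python3 -m handwheel '[[9,[-5,-18.6,0],5],[9,[-5,-18.6,0],10],[9,[-5,-18.6,0],15],[9,[-5,-18.6,0],15],[9,[-54.8,-18.6,43.8],15],[9,[-54.8,-18.6,43.8],15],[9,[-54.8,-18.6,43.8],15],[9,[-54.8,-18.6,43.8],15],[9,[-54.8,-18.6,43.8],15],[9,[-54.8,-18.6,43.8],15]]'; python3 - <<'E'
from h import *
go(430,87,400,-90)
E
```

```text
time_s: 1.15
ee_pos: [269.1, -236.2, 399.6]
ee_rot: [-90.0, 0.1, -90.1]
force: [1.0, 0.1, -0.7]
gripper_width: 90.2
shift [-32.33   0.    16.06] turn -0.06 dist 361
```

```bash
python3 -m handwheel '[[9,[-32.3,0,16],0],[9,[-32.3,0,16],0],[9,[-32.3,0,16],0],[9,[-32.3,0,16],0],[9,[-32.3,0,16],0],[9,[-32.3,0,16],0],[9,[-32.3,0,16],0],[9,[-32.3,0,16],0],[9,[-32.3,0,16],0],[9,[-32.3,0,16],0]]'; python3 - <<'E'
from h import *
st(); snap('wrist','w1.png'); snap('top','t1.png');
cm=vision.camera_model('wrist');E=cm['extrinsics'];print(-E[:3,:3].T@E[:3,3],E)
E
```

```text
time_s: 2.15
ee_pos: [428.9, 85.8, 399.8]
ee_rot: [-90.0, 0.0, -90.1]
force: [-0.4, -1.2, -0.3]
gripper_width: 90.1
2.15 [428.9  85.8 399.8] [-90.    0.  -90.1] [-0.4 -1.2 -0.3] 90.1
[495.58341449  85.58404189 571.5632258 ] [[-3.25069166e-03 -9.99993892e-01 -1.28418186e-03  8.79284991e+01]
 [ 9.70484608e-01 -2.84508791e-03 -2.41146287e-01 -3.42882232e+02]
 [ 2.41141160e-01 -2.03017095e-03  9.70487928e-01 -6.74027020e+02]
 [ 0.00000000e+00  0.00000000e+00  0.00000000e+00  1.00000000e+00]]
```

View pics/w1.png

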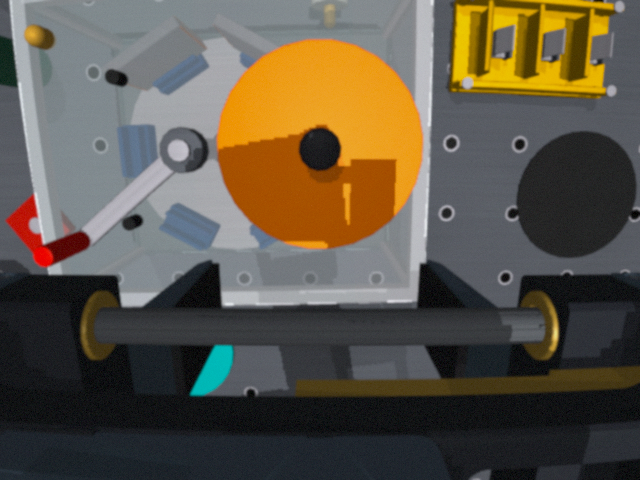

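```bash
python3 - <<'E'
from h import *
cm=np.load('pics/w1.png.npy',allow_pickle=True).item()['cm']
im=cv2.imread('pics/w1.png'); H,S,V=cv2.split(cv2.cvtColor(im,cv2.COLOR_BGR2HSV))
def big(m):
    k,l,s,c=cv2.connectedComponentsWithStats(m.astype(np.uint8)); i=np.argmax(s[1:,4])+1; 
    cn=max(cv2.findContours((l==i).astype(np.uint8),0,1)[0],key=len); return s[i],c[i],cn
m=(H>8)&(H<22)&(S>150); m[:, :200]=0; m[270:]=0;m[:,435:]=0
s,c,cn=big(m); e=cv2.fitEllipse(cn); print('orange',e,onz(cm,*e[0],228))
q=np.array([onz(cm,*p[0],228)[:2] for p in cn.astype(float)]); print(cv2.minEnclosingCircle(q.astype(np.float32)))
m=(V<60); m2=np.zeros_like(m); m2[110:190,285:355]=m[110:190,285:355]; s,c,cn=big(m2); print('knob',s,c,cv2.minEnclosingCircle(cn)); e=cv2.minEnclosingCircle(cn); print(onz(cm,*e[0],274),onz(cm,*e[0],266))
m2=np.zeros_like(m); m2[120:280,500:]=(V<55)[120:280,500:]; s,c,cn=big(m2); e=cv2.fitEllipse(cn); print('mat',e,onz(cm,*e[0],3))
for u,v in [(178,150),(177.5,150)]: print('hub',onz(cm,u,v,244))
print('red',onz(cm,45,256,290))
cv2.imwrite('pics/z3.png',cv2.resize(im[0:280,0:220],None,fx=2.1,fy=2.1,interpolation=3))
cv2.imwrite('pics/z4.png',cv2.resize(im[0:110,430:640],None,fx=3.5,fy=3.5,interpolation=3))
E
```

```text
orange ((319.57965087890625, 143.35775756835938), (204.0751953125, 208.28016662597656), 178.72242736816406) [496.67776255  86.14327075 228.        ]
((492.5826110839844, 86.12398529052734), 87.25650024414062)
knob [ 300  129   40   41 1279] [319.41438624 149.03909304] ((319.6351318359375, 149.1216278076172), 20.58970832824707)
[492.44778839  86.13638406 274.        ] [492.35564615  86.13044952 266.        ]
mat ((576.0772705078125, 194.45571899414062), (114.7879638671875, 129.69862365722656), 40.62406921386719) [ 427.90017212 -294.05815157    3.        ]
hub [492.35944698 201.18705779 244.        ]
hub [492.3657835  201.60183866 244.        ]
red [415.80427701 296.86438058 290.        ]
```

View pics/z3.png

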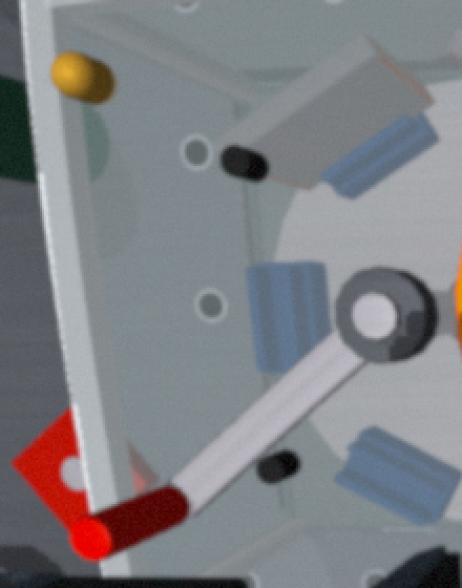

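View pics/z4.png

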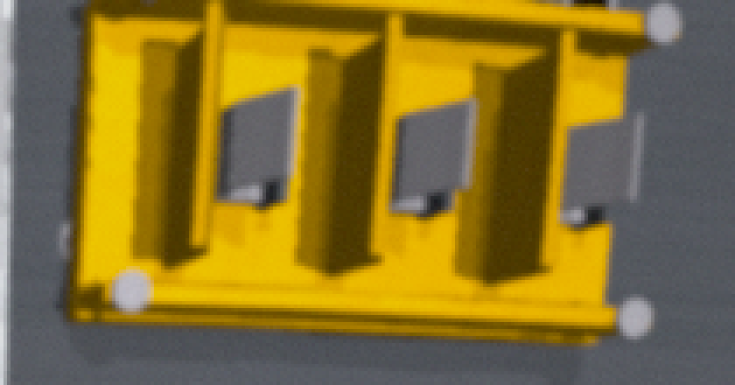

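```bash
python3 - <<'E'
from h import *
cm=np.load('pics/top0.png.npy',allow_pickle=True).item()['cm']
q=[onz(cm,180+a/2.8,165+b/2.8,218) for a,b in [(30,38),(445,30),(455,365),(22,372)]]
q=np.array(q);print(q.round(1)); c=q.mean(0);print(c)
for i in range(4):
    d=q[(i+1)%4]-q[i];print(np.hypot(*d[:2]),np.degrees(np.arctan2(d[1],d[0])))
# rack from top: fit
r=[onz(cm,u,v,16) for u,v in [(367,179),(443.,179),(443,223),(367,223)]];print(np.array(r).round(1))
for p in ['top0','w1']:
  cm=np.load(f'pics/{p}.png.npy',allow_pickle=True).item()['cm']; im=cv2.imread(f'pics/{p}.png')
  print(p,'rackproj')
  print('hub',onz(cm,*((180+198/2.8,165+193/2.8) if p=='top0' else (178.6,150)),244),'red',onz(cm,*((180+66/2.8,165+278/2.8) if p=='top0' else (43.5,255.5)),290))
cm=np.load('pics/w1.png.npy',allow_pickle=True).item()['cm']
# rack corner posts (white caps), wall tops at z=66
for u,v in [(132,291),(636,317),(664,22)]: print('cap',u,v,[onz(cm,430+u/3.5,v/3.5,z).round(1)[:2] for z in (46,16)])
for u,v in [(200,248),(212,5),(372,258),(395,15),(550,268),(567,30)]: print('wall',onz(cm,430+u/3.5,v/3.5,66).round(1))
for u,v in [(297,90),(290,175),(475,100),(470,188),(640,115),(635,200)]: print('clip',onz(cm,430+u/3.5,v/3.5,66).round(1))
E
```

```text
[[636.4 354.1 218. ]
 [641.5  -7.5 218. ]
 [351.2 -13.4 218. ]
 [345.9 349.  218. ]]
[493.73331861 170.57606937 218.        ]
361.6056897275486 -89.18768601113442
290.3292797682553 -178.83917905475892
362.4300677725686 90.84021956899008
290.50195449683764 0.9980281418686251
[[ 694.5  -92.6   16. ]
 [ 694.6 -308.    16. ]
 [ 567.3 -302.2   16. ]
 [ 567.7  -90.2   16. ]]
top0 rackproj
hub [492.90263444 200.35856186 244.        ] red [415.19809353 298.31309233 290.        ]
w1 rackproj
hub [492.35187356 200.68944457 244.        ] red [416.19923838 298.05495975 290.        ]
cap 132 291 [array([ 573.2, -101.6]), array([ 577.7, -112.3])]
cap 636 317 [array([ 571.4, -298.9]), array([ 575.7, -320.9])]
cap 664 22 [array([ 677.9, -299.8]), array([ 688.3, -321.9])]
wall [ 585.3 -117.7   66. ]
wall [ 665.3 -117.2   66. ]
wall [ 584.1 -180.5   66. ]
wall [ 665.5 -182.7   66. ]
wall [ 583.7 -248.3   66. ]
wall [ 665.  -247.4   66. ]
clip [ 638.9 -148.9   66. ]
clip [ 610.7 -148.3   66. ]
clip [ 639.1 -214.3   66. ]
clip [ 609.4 -215.    66. ]
clip [ 638.4 -278.3   66. ]
clip [ 609.1 -279.2   66. ]
```

```bash
python3 -m handwheel '[[9,[0,0,6.4],0],[9,[0,0,6.4],0],[9,[0,12,6.4],0],[9,[0,12,6.4],0],[9,[0,12,6.4],0],[9,[0,16,6.4],0],[9,[0,16,6.4],0],[9,[0,16,6.4],0],[9,[0,16,6.4],0]]'; python3 - <<'E'
from h import *
go(492.4,86.1,239.5,-90)
E
```

```text
time_s: 3.15
ee_pos: [494.2, 84.9, 242.8]
ee_rot: [-89.7, 0.1, -90.2]
force: [1.0, 0.0, 0.3]
gripper_width: 89.9
shift [-0.12  0.33 -0.18] turn -0.23 dist 4
```

```bash
python3 -m handwheel '[[9,[-0.1,0.3,-0.2],0],[2,[-0.1,0.3,-0.2],0],[2,[-0.1,0.3,-0.2],0],[2,[-0.1,0.3,-0.2],0],[2,[-0.1,0.3,-0.2],0],[2,[-0.1,0.3,-0.2],0],[2,[-0.1,0.3,-0.2],0]]' 40; python3 - <<'E'
from h import *
go(492.4,86.1,239.5,-90)
E
```

```text
time_s: 3.85
ee_pos: [492.2, 85.9, 239.7]
ee_rot: [-89.7, 0.1, -90.2]
force: [-0.8, 0.9, -0.8]
gripper_width: 44.5
shift [-0.02  0.02  0.02] turn -0.22 dist 0
```

```bash
python3 -m handwheel '[[2,[0,0,0],0],[2,[0,0,0],0],[2,[0,0,0],0],[2,[0,0,0],0]]' 40; python3 -m handwheel '[[2,[0,-5,0],0],[2,[0,-10,0],0],[2,[0,-10,0],0],[2,[0,-10,0],0]]'; python3 - <<'E'
from h import *
go(430,-295,150,-90)
go(430,-295,41.8,-90)
E
```

```text
time_s: 4.25
ee_pos: [492.3, 85.8, 239.7]
ee_rot: [-89.7, 0.1, -90.2]
force: [0.3, 0.0, -0.7]
gripper_width: 31.6
time_s: 4.65
ee_pos: [491.7, 85.7, 339.8]
ee_rot: [-89.7, 0.1, -90.2]
force: [-0.2, -0.0, -3.8]
gripper_width: 31.6
shift [38.12 18.89 -6.13] turn -0.22 dist 430
shift [38.14 29.71 -6.18] turn -0.22 dist 487
```

```bash
python3 -m handwheel '[[2,[38,0,-6.3],0],[2,[38,0,-6.3],0],[2,[38,0,-6.3],0],[2,[38,0,-6.3],0],[2,[38,0,-6.3],0],[2,[38,0,-6.3],0],[2,[38,0,-6.3],0],[2,[38,0,-6.3],0],[2,[38,18,-6.3],0],[2,[38,18,-6.3],0]]'; python3 - <<'E'
from h import *
cm=np.load('pics/top0.png.npy',allow_pickle=True).item()['cm']
print(onz(cm,442.5,274,3))
go(428,-297,26,-90)
im,_=snap('wrist','w2.png')
E
```

```text
time_s: 5.65
ee_pos: [426.8, -294.8, 236.0]
ee_rot: [-89.7, 0.1, -90.4]
force: [1.2, -0.3, -4.3]
gripper_width: 31.6
[ 426.1173771  -297.70845346    3.        ]
shift [ 0.27 21.    0.03] turn -0.38 dist 210
```

View pics/w2.png

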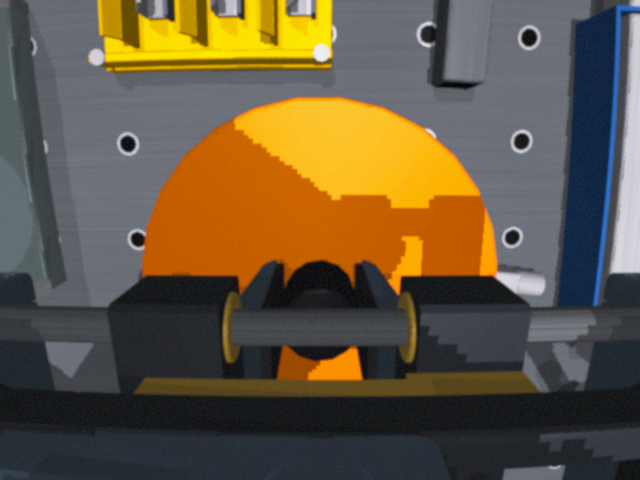

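```bash
python3 -m handwheel '[[2,[0.2,5,0],-0.4],[2,[0.2,10,0],-0.4],[2,[0.2,15,0],-0.4],[2,[0.2,19,0],-0.4],[2,[0.2,20,0],-0.4],[2,[0.2,20.6,0],-0.4],[2,[0.2,20.9,0],-0.4],[2,[0.2,20.9,0],-0.4],[2,[0.2,21,0],-0.4],[2,[0.2,21,0],-0.4]]'; python3 -m handwheel '[[4,[0,0.2,0],0],[6,[0,0.1,0],0],[6,[0,0,0],0],[6,[0,0,0],0],[7,[0,0,0],0]]'
```

```text
time_s: 6.7
ee_pos: [413.9, -284.4, 19.9]
ee_rot: [-91.2, 1.3, -89.9]
force: [-14.0, 15.2, 52.1]
gripper_width: 31.6
time_s: 7.2
ee_pos: [413.8, -284.4, 19.3]
ee_rot: [-91.3, 1.3, -89.9]
force: [0.9, -0.1, 0.0]
gripper_width: 65.2
```

```bash
python3 - <<'E'
from h import *
st(); print(state()['qpos'].round(1)); snap('wrist','w3.png'); snap('top','t3.png');snap('side','s3.png')
E
```

```text
7.2 [ 413.8 -284.4   19.3] [-91.3   1.3 -89.9] [ 0.9 -0.1  0. ] 65.2
[-36.   24.7 112.5   0.4  44.6  53.6]
```

View pics/w3.png

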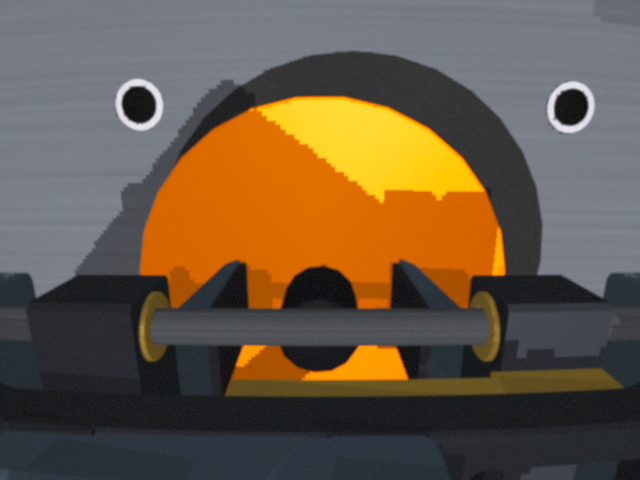

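View pics/s3.png

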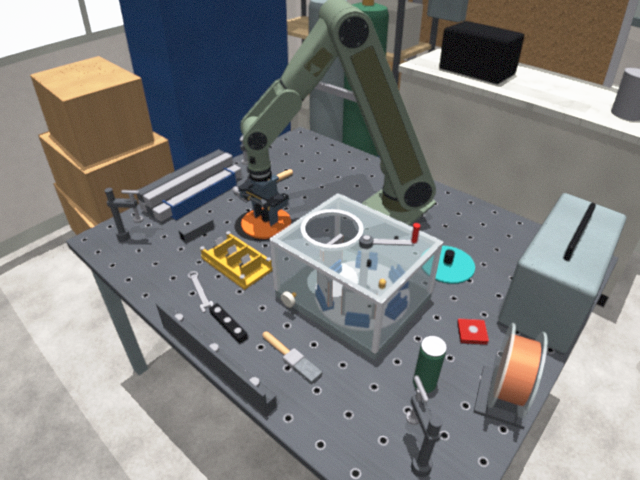

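View pics/t3.png

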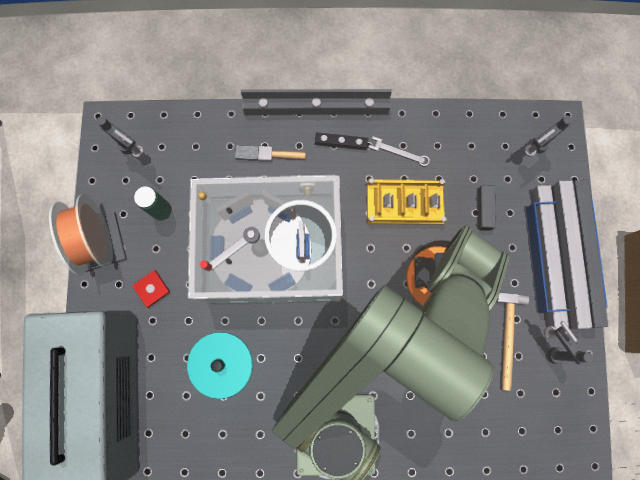

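```bash
python3 -m handwheel '[[9,[0,0,0],0],[9,[0,0,0],0],[9,[0,-4,0],0],[9,[0,-8,0],0],[9,[0,-12,0],0],[9,[0,-16,0],0],[9,[0,-16,0],0],[9,[0,-16,0],0],[9,[0,-16,0],0]]'; python3 - <<'E'
from h import *
s=state();print(s['qpos'].round(2),s['qvel'].round(2),s['effort'].round(1))
E
```

```text
time_s: 8.25
ee_pos: [416.4, -287.3, 178.1]
ee_rot: [-91.4, 1.4, -89.9]
force: [-0.0, -0.3, -0.3]
gripper_width: 90.4
[-36.11  14.67 100.36   0.33  66.91  53.65] [-0.07  0.71  0.37  0.02  0.15 -0.03] [ -0.  -37.4 -22.5   0.1   0.1  -0. ]
```

```bash
python3 - <<'E'
from h import *
s=state();print(Ro.from_euler('xyz',s['ee_rot'],degrees=True).as_matrix().round(4))
im,cm=snap('wrist','w4.png')
E
```

```text
[[ 0.0014 -0.0241  0.9997]
 [-0.9997  0.0242  0.002 ]
 [-0.0243 -0.9994 -0.0241]]
```

View pics/w4.png

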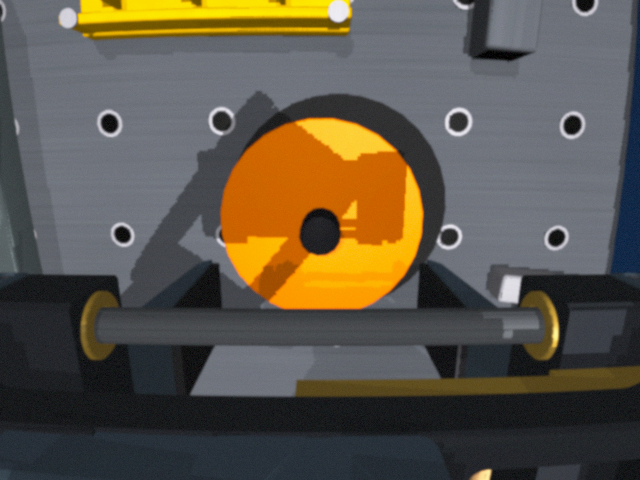

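```bash
python3 - <<'E'
from h import *
go(425,-200,360,-90);go(425,86,380,-90)
cm=np.load('pics/w4.png.npy',allow_pickle=True).item()['cm']
print('cover',onz(cm,320,231,59))
E
```

```text
shift [ -9.17 -18.02   0.43] turn 0.08 dist 202
shift [-37.81 -19.31   0.44] turn 0.08 dist 425
cover [ 417.45938993 -284.33500133   59.        ]
```

```bash
python3 -m handwheel '[[9,[0,-5,0],0],[9,[-2,-10,0],0],[9,[-6,-15,0.4],0],[9,[-10,-18,0.4],0],[9,[-15,-19,0.4],0],[9,[-20,-19.3,0.4],0],[9,[-25,-19.3,0.4],0],[9,[-30,-19.3,0.4],0],[9,[-34,-19.3,0.4],0],[9,[-37.8,-19.3,0.4],0]]';python3 -m handwheel '[[9,[-0.3,0,0],0],[9,[-0.3,0,0],0],[9,[-0.3,0,0],0]]'; python3 - <<'E'
from h import *
st(); im,cm=snap('wrist','w5.png')
E
```

```text
time_s: 9.3
ee_pos: [423.9, 88.0, 378.5]
ee_rot: [-91.6, 1.4, -89.9]
force: [0.6, -0.8, 0.2]
gripper_width: 89.7
time_s: 9.6
ee_pos: [423.8, 90.2, 377.7]
ee_rot: [-91.7, 1.3, -89.9]
force: [0.6, -0.8, 0.1]
gripper_width: 89.9
9.6 [423.8  90.2 377.7] [-91.7   1.3 -89.9] [ 0.6 -0.8  0.1] 89.9
```

View pics/w5.png

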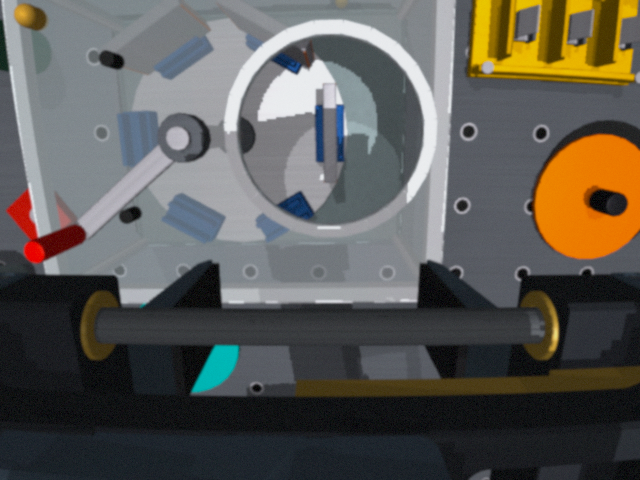

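```bash
python3 - <<'E'
from h import *
im=cv2.imread('pics/w5.png')
cv2.imwrite('pics/z5.png',cv2.resize(im[10:250,215:445],None,fx=2.5,fy=2.5,interpolation=3))
E
```

```text
(no output)
```

View pics/z5.png

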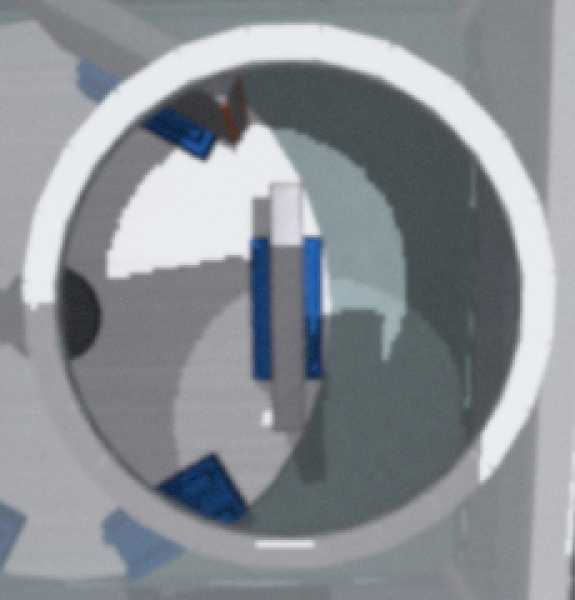

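```bash
python3 - <<'E'
from h import *
cm=np.load('pics/w5.png.npy',allow_pickle=True).item()['cm']
f=lambda a,b,z:onz(cm,215+a/2.5,10+b/2.5,z)
a=f(286,183,168);b=f(288,432,168);print(a,b,(a+b)/2,np.linalg.norm(a-b),np.degrees(np.arctan2(*(a-b)[[1,0]])))
q=[f(*p,218) for p in [(290,62),(290,540),(62,300),(522,300)]];print(np.array(q).round(1))
q=[f(*p,218) for p in [(290,24),(290,570),(24,300),(555,300)]];print(np.array(q).round(1))
print('hub',onz(cm,176.5,138,244),'red',onz(cm,36,252,290))
go(494.5,86,300,-89)
E
```

```text
[538.94482701  86.73103624 168.        ] [449.0657421   85.34667556 168.        ] [494.00528455  86.0388559  168.        ] 89.8897455756496 0.8824272377334175
[[568.8  85.8 218. ]
 [418.6  84.6 218. ]
 [497.7 158.8 218. ]
 [498.1  11.  218. ]]
[[5.798e+02 8.580e+01 2.180e+02]
 [4.081e+02 8.450e+01 2.180e+02]
 [4.978e+02 1.712e+02 2.180e+02]
 [4.982e+02 4.000e-01 2.180e+02]]
hub [492.26141554 201.75116786 244.        ] red [415.41478019 296.95509444 290.        ]
shift [0.57 7.58 7.28] turn -0.98 dist 105
```

```bash
python3 -m handwheel '[[9,[-4,0,0],0],[9,[-8,0,0],0],[9,[-8,0,0],0],[9,[-8,0,0],0],[9,[-5,0,3.5],0],[9,[-1.5,0,7],0],[9,[2,0,10.5],0]]';python3 -m handwheel '[[9,[1,0,1],0],[9,[0.5,0,0.5],0],[9,[0,0,0],0],[9,[0,0,0],0],[9,[0,0,0],0]]'
```

```text
time_s: 10.35
ee_pos: [529.6, 66.7, 374.8]
ee_rot: [-91.6, 1.3, -90.1]
force: [1.0, 0.6, 0.3]
gripper_width: 90.3
time_s: 10.85
ee_pos: [528.7, 67.4, 375.6]
ee_rot: [-91.5, 1.3, -90.0]
force: [-0.7, -0.2, 0.6]
gripper_width: 89.5
```

```bash
python3 - <<'E'
from h import *
go(494,86,260,-89.1);go(494,86,146,-89.1)
E
```

```text
shift [-1.59 11.69 -3.16] turn -0.9 dist 122
shift [-1.33 23.08 -2.85] turn -0.9 dist 233
```

```bash
python3 -m handwheel '[[9,[-1.6,0,-3.2],-0.9],[9,[-1.6,4,-3.2],-0.9],[9,[-1.6,8,-3.2],-0.9],[9,[-1.6,11.7,-3.2],-0.9],[9,[-1.6,11.7,-3.2],-0.9],[9,[-1.6,11.7,-3.2],-0.9],[9,[-1.6,11.7,-3.2],-0.9]]'; python3 - <<'E'
from h import *
go(494,86,260,-89.1);go(494,86,146,-89.1); snap('wrist','w6.png')
E
```

```text
time_s: 11.55
ee_pos: [495.1, 86.5, 262.5]
ee_rot: [-91.2, 1.4, -89.1]
force: [0.2, 0.6, 0.2]
gripper_width: 90.3
shift [ 0.05  0.25 -0.1 ] turn 0.03 dist 3
shift [ 0.33 11.64  0.14] turn 0.03 dist 116
```

View pics/w6.png

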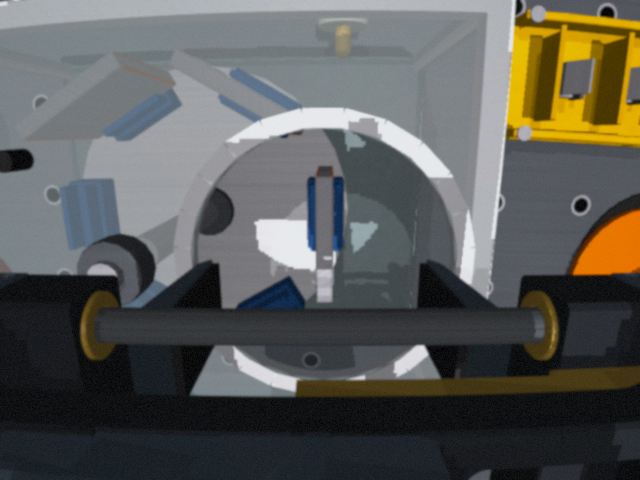

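```bash
python3 -m handwheel '[[5,[0.1,3,0],0],[5,[0.1,5,0],0],[5,[0.3,7,0.1],0],[5,[0.3,9,0.1],0],[5,[0.3,11,0.1],0],[5,[0.3,11.6,0.1],0],[5,[0.3,11.6,0.1],0],[5,[0.3,11.6,0.1],0]]'; python3 - <<'E'
from h import *
go(494,86,146,-89.1); snap('wrist','w7.png')
E
```

```text
time_s: 12.4
ee_pos: [494.8, 86.3, 147.9]
ee_rot: [-91.1, 1.4, -89.1]
force: [0.0, 0.8, 0.7]
gripper_width: 50.0
shift [ 0.04  0.19 -0.08] turn 0.02 dist 2
```

View pics/w7.png

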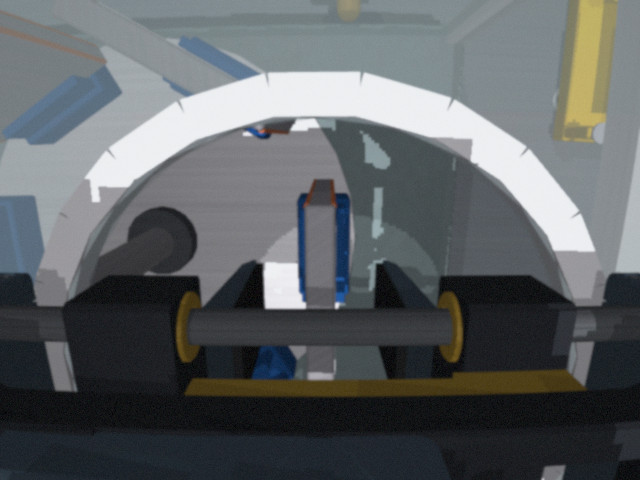

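```bash
python3 -m handwheel '[[0.5,[0,0.15,-0.1],0],[0.5,[0,0.15,-0.1],0],[0.5,[0,0.15,-0.1],0],[0.5,[0,0.15,-0.1],0],[0.5,[0,0.15,-0.1],0],[0.5,[0,0.15,-0.1],0],[0.5,[0,0.15,-0.1],0],[0.5,[0,0.15,-0.1],0]]' 15; python3 - <<'E'
from h import *
print(state()['torque'])
E
```

```text
time_s: 13.25
ee_pos: [493.8, 86.1, 146.4]
ee_rot: [-91.1, 1.4, -89.1]
force: [-0.2, -0.8, 1.1]
gripper_width: 12.2
[-0.29067699 -0.01005669  0.08907804]
```

```bash
python3 -m handwheel '[[0.5,[0,0,0],0],[0.5,[0,0,0],0],[0.5,[0,0,0],0]]' 60;  python3 -m handwheel '[[0.5,[0,-1,0],0],[0.5,[0,-4,0],0],[0.5,[-0.1,-8,0],0],[0.5,[-0.3,-12,-0.3],0],[0.5,[-0.4,-16,-0.4],0],[0.5,[-0.5,-20,-0.5],0],[0.5,[-0.5,-20,-0.5],0],[0.5,[-0.5,-20,-0.5],0]]'; python3 - <<'E'
from h import *
go(600,-265,360,-90);go(625,-265,200,-90.5); snap('wrist','w8.png');snap('side','s8.png')
E
```

```text
time_s: 13.55
ee_pos: [493.8, 85.9, 146.5]
ee_rot: [-91.0, 1.3, -89.0]
force: [0.2, -2.0, -0.0]
gripper_width: 11.5
time_s: 14.35
ee_pos: [492.3, 86.6, 347.1]
ee_rot: [-91.0, 1.4, -89.0]
force: [0.0, 0.4, -3.3]
gripper_width: 11.4
shift [35.29 -2.33 10.14] turn 0.96 dist 368
shift [35.73 13.62 12.91] turn 1.46 dist 404
```

View pics/w8.png

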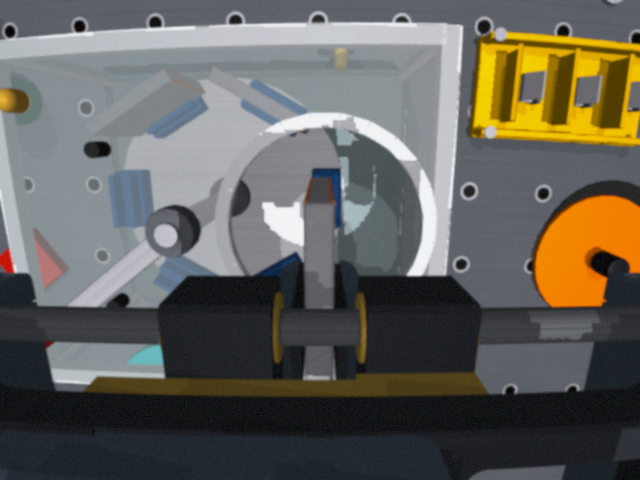

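View pics/s8.png

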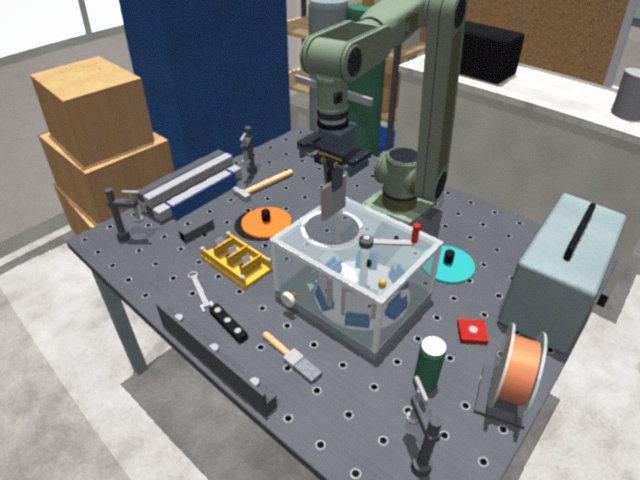

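```bash
python3 -m handwheel '[[0.5,[5,0,1],0],[0.5,[10,0,3],0],[0.5,[15,0,5],0],[0.5,[20,0,7],0],[0.5,[25,2,8],0.5],[0.5,[29,4,8],1],[0.5,[33,6,8],1.4],[0.5,[35.6,8,8],1.4],[0.5,[35.6,8,8],1.4],[0.5,[35.6,8,8],1.4]]'; python3 - <<'E'
from h import *
st();snap('wrist','w9.png')
E
```

```text
time_s: 15.45
ee_pos: [574.7, -266.1, 252.2]
ee_rot: [-91.5, 1.5, -90.5]
force: [-0.2, 0.3, -1.7]
gripper_width: 11.6
15.45 [ 574.7 -266.1  252.2] [-91.5   1.5 -90.5] [-0.2  0.3 -1.7] 11.6
```

View pics/w9.png

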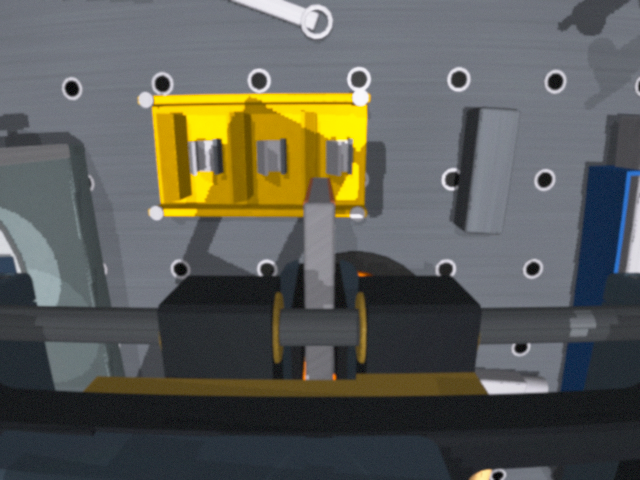

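```bash
python3 - <<'E'
from h import *
im=cv2.imread('pics/w9.png');cv2.imwrite('pics/z9.png',cv2.resize(im[85:230,135:385],None,fx=3,fy=3,interpolation=3))
cm=np.load('pics/w9.png.npy',allow_pickle=True).item()['cm']
for z in (16,46):
  q=np.array([onz(cm,*p,z) for p in [(146,100),(361,98),(358,215),(156,213)]]);print(z,q.round(1).tolist(),q.mean(0),np.linalg.norm(q[0]-q[1]),np.linalg.norm(q[1]-q[2]))
E
```

```text
16 [[682.1, -87.3, 16.0], [679.3, -300.7, 16.0], [563.6, -299.3, 16.0], [567.1, -85.4, 16.0]] [ 623.0526909  -193.19507741   16.        ] 213.4516836920242 115.70383289277413
46 [[679.4, -100.8, 46.0], [676.9, -298.5, 46.0], [569.7, -297.2, 46.0], [573.0, -99.1, 46.0]] [ 624.74962275 -198.92321096   46.        ] 197.66054393716166 107.14407190246378
```

View pics/z9.png

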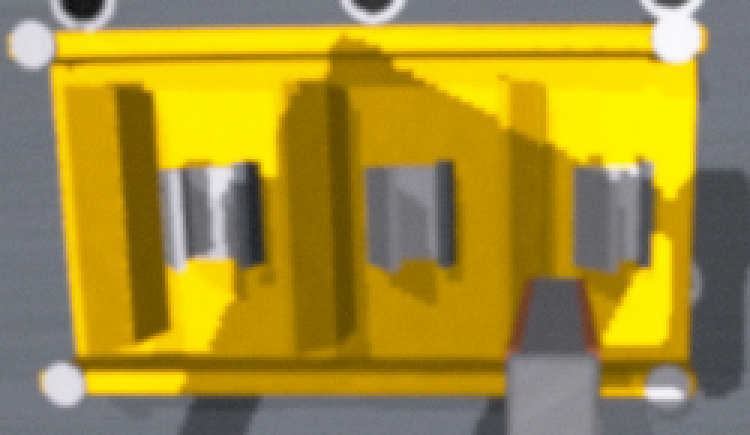

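```bash
python3 - <<'E'
from h import *
cm=np.load('pics/w9.png.npy',allow_pickle=True).item()['cm']; im=cv2.imread('pics/z9.png')
cx,cy,a=625.1,-199.8,np.radians(-0.75)
def W(x,y,z): return [cx+x*np.cos(a)-y*np.sin(a),cy+x*np.sin(a)+y*np.cos(a),z]
for k in (65,0,-65):
  for z,c in ((16,(0,0,255)),(66,(255,0,0))):
    for dy in (-6,6):
      p=[(proj(cm,W(x,k+dy,z))-[135,85])*3 for x in (-45,45)]
      cv2.line(im,tuple(p[0].astype(int)),tuple(p[1].astype(int)),c,1)
cv2.imwrite('pics/z9b.png',im)
E
```

```text
(no output)
```

View pics/z9b.png

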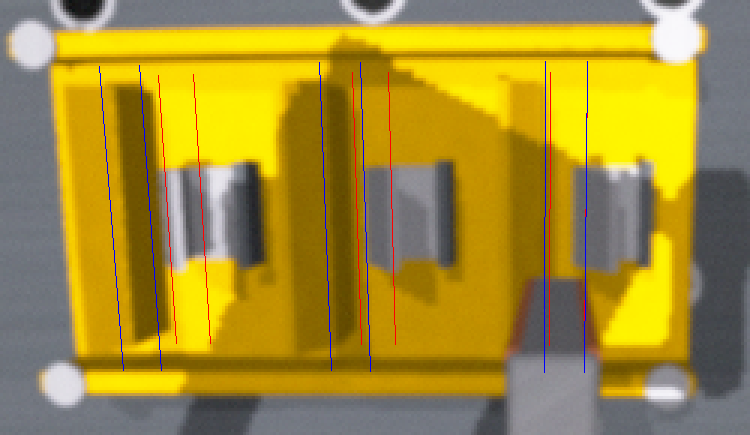

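```bash
python3 - <<'E'
from h import *
go(624.2,-264.8,165,-90.75)
E
```

```text
shift [0.1  8.75 5.1 ] turn 0.29 dist 101
```

```bash
python3 -m handwheel '[[0.5,[0,0,3],0.3],[0.5,[0.1,1,5.1],0.3],[0.5,[0.1,4,5.1],0.3],[0.5,[0.1,7,5.1],0.3],[0.5,[0.1,8.7,5.1],0.3],[0.5,[0.1,8.7,5.1],0.3],[0.5,[0.1,8.7,5.1],0.3],[0.5,[0.1,8.7,5.1],0.3],[0.5,[0.1,8.7,5.1],0.3]]'; python3 - <<'E'
from h import *
go(624.2,-264.8,144,-90.75);go(624.2,-264.8,91,-90.75)
snap('wrist','w10.png')
E
```

```text
time_s: 16.4
ee_pos: [625.1, -264.8, 167.5]
ee_rot: [-91.2, 1.4, -90.7]
force: [-0.7, -0.2, -1.7]
gripper_width: 12.1
shift [ 0.05  2.35 -0.04] turn 0.01 dist 23
shift [0.18 7.65 0.08] turn 0.01 dist 76
```

View pics/w10.png

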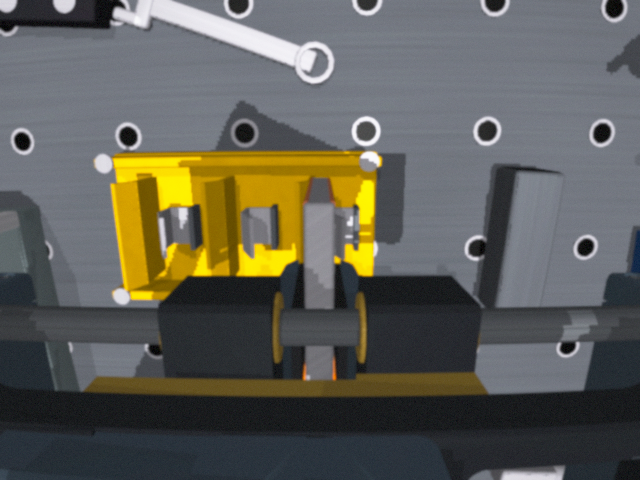

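```bash
python3 - <<'E'
from h import *
cm=np.load('pics/w10.png.npy',allow_pickle=True).item()['cm']
for p in [(670,-265,89.5),(670,-265,189.5),(624.2,-264.8,66),(676,-265,46)]: print(p,proj(cm,p).round(1))
E
python3 -m handwheel '[[0.5,[0,1,0],0],[0.5,[0,2,0],0],[0.5,[0,2.5,0],0],[0.5,[0.1,3,0],0],[0.5,[0.1,3.5,0],0],[0.5,[0.1,3.5,0],0]]'
```

```text
(670, -265, 89.5) [322.6 178.1]
(670, -265, 189.5) [318.5 205.6]
(624.2, -264.8, 66) [323.5 239.9]
(676, -265, 46) [323.5 163.5]
time_s: 17.05
ee_pos: [623.6, -264.9, 131.1]
ee_rot: [-91.4, 1.4, -90.8]
force: [-0.3, 0.1, -2.2]
gripper_width: 11.6
```

```bash
python3 -m handwheel '[[0.5,[0,0.8,0],0],[0.5,[0,1.6,0],0],[0.5,[0,2.4,0],0],[0.5,[0,3.2,0],0],[0.5,[0,3.8,0],0],[0.5,[0,4.1,0],0],[0.5,[0,4.1,0],0],[0.5,[0,4.1,0],0],[0.5,[0,3.7,0],0],[0.5,[0,3.5,0],0]]'
```

```text
time_s: 18.05
ee_pos: [624.0, -264.9, 95.1]
ee_rot: [-91.2, 1.3, -90.7]
force: [4.9, -3.0, -10.7]
gripper_width: 11.8
```

```bash
python3 -m handwheel '[[3,[0,0,0],0],[3,[0,0,0],0],[3,[0,0,0],0],[3,[0,0,0],0],[3,[0,-3,0],0],[3,[0,-8,-1],0],[3,[0,-13,-3],0],[3,[0,-18,-6],0],[5,[0,-18,-6],0],[5,[0,-18,-6],0]]'; python3 - <<'E'
from h import *
st();snap('wrist','w11.png')
E
```

```text
time_s: 19.05
ee_pos: [567.7, -268.7, 279.3]
ee_rot: [-90.9, 1.2, -90.8]
force: [-0.0, -0.2, -1.4]
gripper_width: 43.4
19.05 [ 567.7 -268.7  279.3] [-90.9   1.2 -90.8] [-0.  -0.2 -1.4] 43.4
```

View pics/w11.png

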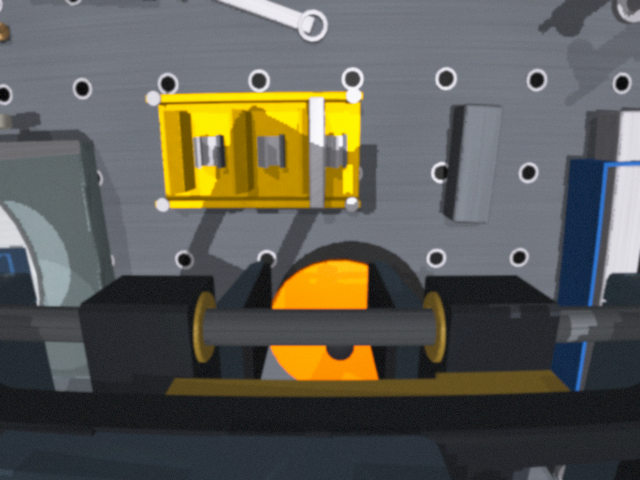

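```bash
python3 - <<'E'
from h import *
im=cv2.imread('pics/w11.png');cv2.imwrite('pics/z11.png',cv2.resize(im[80:225,270:380],None,fx=4,fy=4,interpolation=3))
cm=np.load('pics/w11.png.npy',allow_pickle=True).item()['cm']
for z in (110,116,122,128):
  a=onz(cm,316,97,z);b=onz(cm,317,208,z);print(z,a.round(1),b.round(1),np.linalg.norm(a-b))
go(428,150,420,-89); go(400,320,400)
E
```

```text
110 [ 670.  -263.3  110. ] [ 578.5 -262.8  110. ] 91.54136602903908
116 [ 669.5 -263.5  116. ] [ 579.5 -263.   116. ] 89.92316052375031
122 [ 668.9 -263.7  122. ] [ 580.6 -263.1  122. ] 88.30495501846167
128 [ 668.3 -263.8  128. ] [ 581.6 -263.3  128. ] 86.6867495131729
shift [-41.95 -13.12 -14.77] turn -1.75 dist 464
shift [-58.86 -10.68 -17.75] turn 0 dist 624
```

View pics/z11.png

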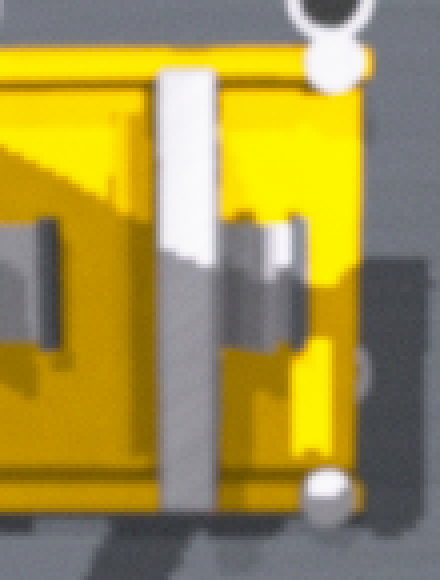

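```bash
python3 - <<'E'
from h import *
go(624,-264,135,-90.75)
E
```

```text
shift [-0.18 14.05  5.91] turn -0.0 dist 152
```

```bash
python3 -m handwheel '[[0,[0,0,3],0],[0,[-0.2,4,5.9],0],[0,[-0.2,8,5.9],0],[0,[-0.2,11,5.9],0],[0,[-0.2,14,5.9],0],[0,[-0.2,14,5.9],0],[0,[-0.2,14,5.9],0],[0,[-0.2,14,5.9],0]]' 20;python3 -m handwheel '[[0,[0,0.7,0],0],[0,[0,1.2,0],0],[0,[0,1.6,0],0],[0,[0,2,0],0],[0,[0,2.4,0],0],[0,[0,2.4,0],0]]'
```

```text
time_s: 19.9
ee_pos: [624.9, -264.1, 136.6]
ee_rot: [-91.0, 1.2, -90.8]
force: [0.4, -0.4, 0.2]
gripper_width: 0.2
time_s: 20.5
ee_pos: [624.8, -264.0, 116.4]
ee_rot: [-90.9, 1.2, -90.7]
force: [-4.3, 1.0, 15.1]
gripper_width: 0.4
```

```bash
python3 - <<'E'
from h import *
go(605,-220,335,-90);go(378,297,335,-89.1)
E
```

```text
shift [ -4.82 -21.74  -2.36] turn -0.75 dist 224
shift [-56.21 -20.36 -25.72] turn -1.65 dist 651
```

```bash
python3 -m handwheel '[[0,[0,-5,0],0],[0,[0,-10,0],0],[0,[0,-15,0],0],[0,[-2,-19.5,-1],0],[0,[-5.6,-21,-3],-0.5],[0,[-10,-21,-5],-1],[0,[-14.5,-21,-7],-1.6],[0,[-19,-21,-9],-1.6],[0,[-23.5,-21,-11],-1.6],[0,[-28,-21,-13],-1.6]]'; python3 - <<'E'
from h import *
go(378,297,335,-89.1)
E
```

```text
time_s: 21.5
ee_pos: [500.4, 14.9, 334.0]
ee_rot: [-90.8, 1.2, -89.2]
force: [1.1, 0.5, 1.3]
gripper_width: 0.6
shift [-28.38   0.65 -11.82] turn -0.07 dist 308
```

```bash
python3 -m handwheel '[[0,[-4.5,0.2,-2],0],[0,[-9,0.3,-4],0],[0,[-13.5,0.4,-6],0],[0,[-18,0.5,-8],0],[0,[-22.5,0.6,-10],0],[0,[-26,0.6,-11.5],0],[0,[-28.4,0.6,-11.8],0],[0,[-28.4,0.6,-11.8],0],[0,[-28.4,0.6,-11.8],0],[0,[-28.4,0.6,-11.8],0]]'; python3 - <<'E'
from h import *
go(376,297,245,-89.1)
snap('wrist','w12.png');snap('top','t12.png')
E
```

```text
time_s: 22.5
ee_pos: [378.4, 296.2, 335.4]
ee_rot: [-90.8, 1.2, -89.2]
force: [-0.6, 0.9, 0.6]
gripper_width: 0.6
shift [ 0.1   9.05 -0.12] turn -0.13 dist 90
```

View pics/w12.png

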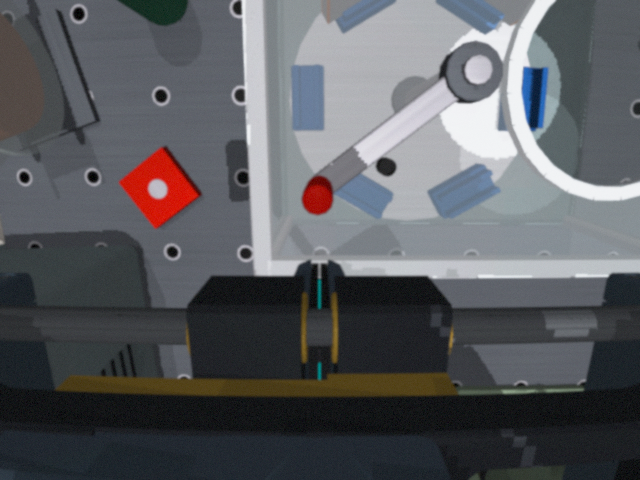

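```bash
python3 - <<'E'
from h import *
cm=np.load('pics/w12.png.npy',allow_pickle=True).item()['cm']
print(onz(cm,317,198,290),onz(cm,479,69,244))
E
python3 -m handwheel '[[0,[0.1,4,-0.1],0],[0,[0.1,7,-0.1],0],[0,[0.1,9,-0.1],0],[0,[0.1,9,-0.1],0],[0,[0.1,9,-0.1],0],[0,[0.1,9,-0.1],0]]'
python3 - <<'E'
from h import *
for p in [(388,299),(410,310),(440,322),(466,326),(490,326),(515,320),(536,307),(541,302),(546,302)]: go(*p,247,-89.1)
E
```

```text
[416.16612335 299.51954126 290.        ] [492.51331596 200.78444505 244.        ]
time_s: 23.2
ee_pos: [377.3, 297.2, 247.1]
ee_rot: [-90.6, 1.3, -89.3]
force: [0.4, -0.2, 0.2]
gripper_width: 0.8
shift [-0.17  0.01  1.07] turn -0.21 dist 11
shift [-1.24  0.01  3.28] turn -0.21 dist 35
shift [-2.41 -0.    6.3 ] turn -0.21 dist 67
shift [-2.78 -0.02  8.9 ] turn -0.21 dist 93
shift [-2.75 -0.05 11.3 ] turn -0.21 dist 116
shift [-2.12 -0.09 13.79] turn -0.21 dist 140
shift [-0.79 -0.14 15.88] turn -0.21 dist 159
shift [-0.29 -0.16 16.37] turn -0.21 dist 164
shift [-0.28 -0.17 16.87] turn -0.21 dist 169
```

```bash
python3 -m handwheel '[[0,[-0.2,0,1],0],[0,[-1.2,0,3.3],0],[0,[-2.4,0,6.3],0],[0,[-2.8,0,8.9],0],[0,[-2.8,0,11.3],0],[0,[-2.1,0,13.8],0],[0,[-0.9,0,15.9],0],[0,[-0.4,0,16.5],0],[0,[-0.3,0,17],0],[0,[-0.3,0,17],0]]'
python3 - <<'E'
from h import *
snap('wrist','w13.png');snap('top','t13.png')
E
```

```text
time_s: 24.2
ee_pos: [540.1, 305.5, 246.4]
ee_rot: [-91.6, 1.6, -89.3]
force: [-21.7, 6.9, 7.0]
gripper_width: 0.4
```

View pics/w13.png

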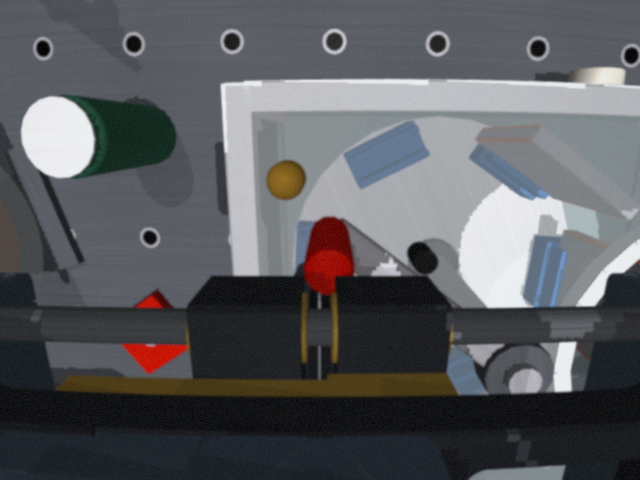

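View pics/t13.png

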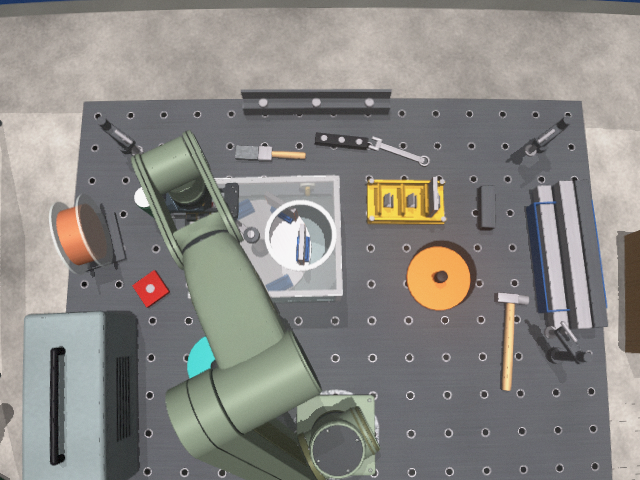

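```bash
python3 -m handwheel '[[0,[-1.2,0,-2.5],0],[0,[-1.9,0,-5],0],[0,[-1.9,0,-7.5],0],[0,[-1.6,0,-10.5],0],[0,[-0.5,0,-13.5],0],[0,[0.5,0,-16.3],0],[0,[0.5,0,-17],0],[0,[0.5,-3,-17],0],[0,[0.5,-9,-17],0],[0,[0.5,-13,-17],0]]'
python3 - <<'E'
from h import *
st()
snap('wrist','w14.png'); go(425,86,378,-89.1)
E
```

```text
time_s: 25.3
ee_pos: [374.6, 294.7, 382.6]
ee_rot: [-91.4, 1.6, -89.3]
force: [1.3, 0.2, -0.0]
gripper_width: 0.6
25.3 [374.6 294.7 382.6] [-91.4   1.6 -89.3] [ 1.3  0.2 -0. ] 0.6
shift [21.15  0.52  4.47] turn -0.14 dist 216
```

View pics/w14.png

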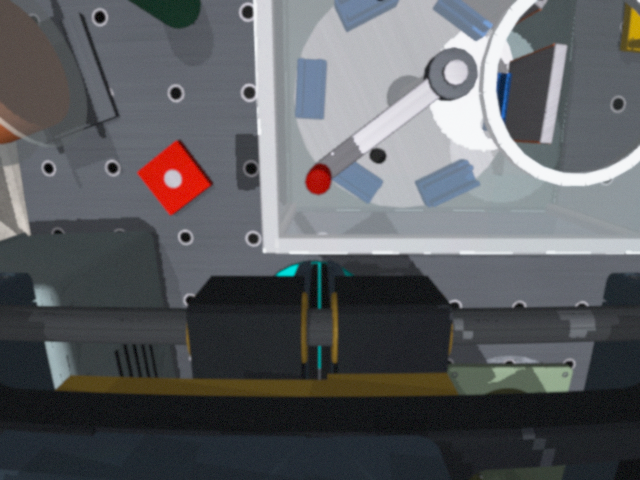

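```bash
python3 -m handwheel '[[5,[4,0,1],-0.2],[5,[9,0.2,2],-0.2],[5,[14,0.5,3],-0.2],[5,[18,0.5,4],-0.2],[5,[21.1,0.5,4.5],-0.2],[5,[21.1,0.5,4.5],-0.2],[5,[21.1,0.5,4.5],-0.2],[5,[21.1,0.5,4.5],-0.2]]'
python3 - <<'E'
from h import *
st()
im,_=snap('wrist','w15.png'); cv2.imwrite('pics/z15.png',cv2.resize(cv2.cvtColor(im,4)[10:250,215:445],None,fx=2.5,fy=2.5,interpolation=3))
E
```

```text
time_s: 26.15
ee_pos: [425.8, 87.2, 378.4]
ee_rot: [-90.5, 2.2, -89.0]
force: [-0.0, 0.7, 0.5]
gripper_width: 50.0
26.15 [425.8  87.2 378.4] [-90.5   2.2 -89. ] [-0.   0.7  0.5] 50.0
```

View pics/z15.png

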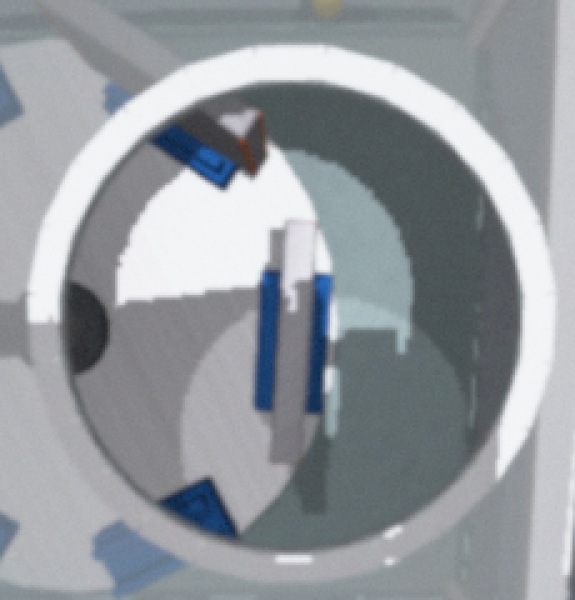

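```bash
cat >> h.py <<'E'
def panel(fn,A,B,z=168):
    cm=np.load(f'pics/{fn}.png.npy',allow_pickle=True).item()['cm']
    a,b=[onz(cm,215+p[0]/2.5,10+p[1]/2.5,z) for p in (A,B)]
    print(a.round(1),b.round(1),'mid',((a+b)/2).round(1),np.linalg.norm(a-b).round(1),np.degrees(np.arctan2(*(a-b)[[1,0]])).round(2))
E
python3 - <<'E'
from h import *
panel('w15',(299,220),(287,463))
cm=np.load('pics/w15.png.npy',allow_pickle=True).item()['cm']
f=lambda a,b,z:onz(cm,215+a/2.5,10+b/2.5,z)
q=[f(*p,218) for p in [(294,82),(294,548),(65,315),(522,315)]];print(np.array(q).round(1))
go(494,86,260,-89.1)
E
```

```text
[532.6  83.9 168. ] [443.2  86.2 168. ] mid [487.9  85.  168. ] 89.4 -1.49
[[569.   86.2 218. ]
 [421.   82.6 218. ]
 [497.1 159.3 218. ]
 [499.8  11.2 218. ]]
shift [ 0.72 11.75  6.95] turn 0.14 dist 137
```

```bash
python3 - <<'E'
from h import *
go(488,85.2,260,-91.5);go(488,85.2,146,-91.5)
E
```

```text
shift [ 0.79 11.75  6.35] turn 2.54 dist 134
shift [ 1.23 23.14  6.46] turn 2.54 dist 241
```

```bash
python3 -m handwheel '[[5,[0.8,0,3],2.5],[5,[0.8,3,6],2.5],[5,[0.8,7,6.3],2.5],[5,[0.8,10,6.3],2.5],[5,[0.8,11.7,6.3],2.5],[5,[0.8,11.7,6.3],2.5],[5,[0.8,11.7,6.3],2.5],[5,[0.8,11.7,6.3],2.5]]'
python3 - <<'E'
from h import *
st();go(488,85.2,146,-91.5)
snap('wrist','w16.png')
E
```

```text
time_s: 27.0
ee_pos: [488.4, 85.7, 262.1]
ee_rot: [-90.5, 2.2, -91.4]
force: [0.6, -0.1, 0.1]
gripper_width: 50.0
27.0 [488.4  85.7 262.1] [-90.5   2.2 -91.4] [ 0.6 -0.1  0.1] 50.0
shift [ 0.5  11.6   0.05] turn 0.1 dist 116
```

View pics/w16.png

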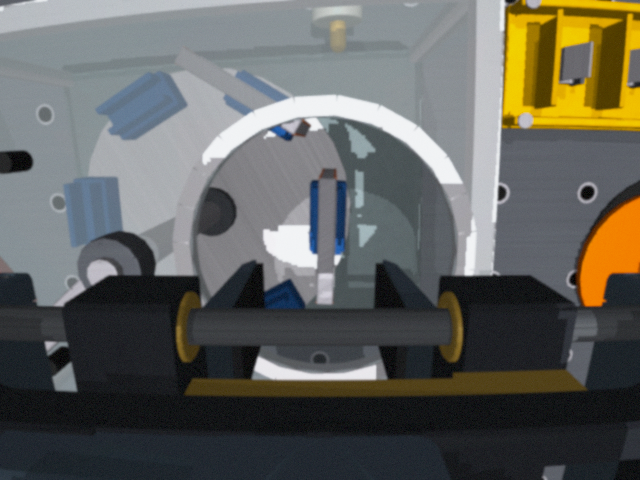

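Panel at column ~327 versus jaw centre ~319: aligned about as expected (5 mm shift in the plan). Descending and gripping.

```bash
python3 -m handwheel '[[5,[0.3,3,0],0],[5,[0.4,5,0],0],[5,[0.5,7,0],0],[5,[0.5,9,0],0],[5,[0.5,11,0],0],[5,[0.5,11.6,0],0],[5,[0.5,11.6,0],0],[5,[0.5,11.6,0],0]]'; python3 - <<'E'
from h import *
go(488,85.2,146,-91.5); snap('wrist','w17.png')
E
```

```text
time_s: 27.85
ee_pos: [488.4, 85.2, 147.3]
ee_rot: [-90.3, 2.2, -91.4]
force: [0.4, -0.7, 0.9]
gripper_width: 49.8
shift [ 0.    0.13 -0.04] turn 0.09 dist 1
```

View pics/w17.png

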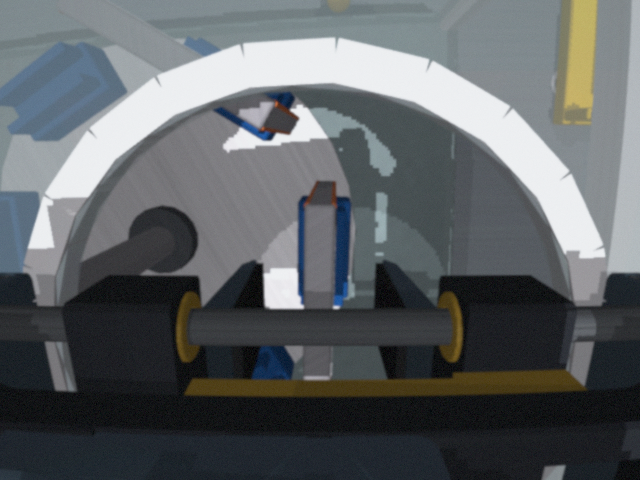

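```bash
python3 -m handwheel '[[0.5,[0,0.1,0],0],[0.5,[0,0.1,0],0],[0.5,[0,0.1,0],0],[0.5,[0,0.1,0],0],[0.5,[0,0.1,0],0],[0.5,[0,0.1,0],0],[0.5,[0,0.1,0],0],[0.5,[0,0.1,0],0]]' 15; python3 -m handwheel '[[0.5,[0,0,0],0],[0.5,[0,0,0],0],[0.5,[0,0,0],0]]' 60;  python3 -m handwheel '[[0.5,[0,-1,0],0],[0.5,[0,-4,0],0],[0.5,[0,-8,-0.3],0],[0.5,[0,-12,-0.4],0],[0.5,[0,-16,-0.6],0],[0.5,[0,-20,-0.8],0],[0.5,[0,-20,-0.8],0],[0.5,[0,-20,-0.8],0]]'; python3 - <<'E'
from h import *
go(580,-199.8,255,-90.75)
E
```

```text
time_s: 28.7
ee_pos: [488.4, 84.9, 146.4]
ee_rot: [-90.3, 2.2, -91.4]
force: [0.2, -0.9, 0.6]
gripper_width: 11.9
time_s: 29.0
ee_pos: [488.5, 84.6, 146.4]
ee_rot: [-90.3, 2.2, -91.4]
force: [0.2, -3.3, 0.6]
gripper_width: 11.5
time_s: 29.8
ee_pos: [481.2, 77.8, 346.9]
ee_rot: [-90.2, 2.2, -91.4]
force: [-0.2, -0.1, -2.6]
gripper_width: 11.6
shift [27.85  8.06 10.57] turn -0.62 dist 309
```

```bash
python3 -m handwheel '[[0.5,[5,0,2],-0.6],[0.5,[10,1,4],-0.6],[0.5,[15,2,6],-0.6],[0.5,[20,4,8],-0.6],[0.5,[25,6,10],-0.6],[0.5,[27.8,8,10.5],-0.6],[0.5,[27.8,8,10.5],-0.6],[0.5,[27.8,8,10.5],-0.6],[0.5,[27.8,8,10.5],-0.6]]'; python3 - <<'E'
from h import *
st();snap('wrist','w18.png'); go(625.1,-199.8,160,-90.75)
E
```

```text
time_s: 30.7
ee_pos: [578.9, -198.0, 255.1]
ee_rot: [-90.3, 2.4, -90.8]
force: [0.7, 0.7, -1.8]
gripper_width: 11.8
30.7 [ 578.9 -198.   255.1] [-90.3   2.4 -90.8] [ 0.7  0.7 -1.8] 11.8
shift [0.54 9.58 4.62] turn 0.04 dist 106
```

View pics/w18.png

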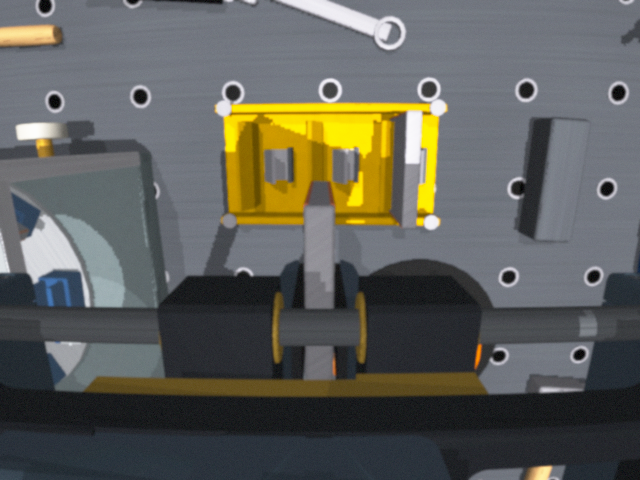

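```bash
python3 - <<'E'
from h import *
im=cv2.imread('pics/w18.png');cv2.imwrite('pics/z18.png',cv2.resize(im[165:275,280:360],None,fx=6,fy=5,interpolation=3))
cm=np.load('pics/w18.png.npy',allow_pickle=True).item()['cm']
for z in (177,277):
  for dy in (-6,6):
    print(z,dy,proj(cm,(579+45,-198+dy,z)).round(1), (proj(cm,(579+45,-198+dy,z))-[280,165])*[6,5])
E
```

```text
177 -6 [334.2 179.7] [325.04563011  73.3859991 ]
177 6 [314.9 179.9] [209.33264216  74.28215258]
277 -6 [333.  203.8] [317.70025614 194.24951648]
277 6 [301.2 204.1] [127.21521719 195.37567317]
```

View pics/z18.png

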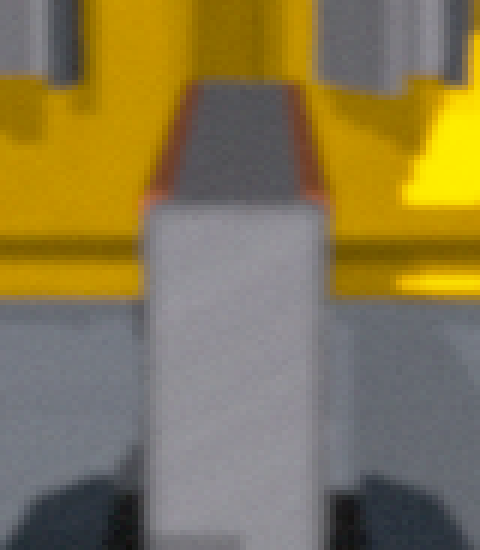

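```bash
python3 - <<'E'
from h import *
go(625.8,-202,160,-90.75);go(625.8,-202,131,-90.75)
E
```

```text
shift [0.76 9.57 4.69] turn 0.04 dist 107
shift [ 0.87 12.46  4.7 ] turn 0.04 dist 134
```

```bash
python3 -m handwheel '[[0.5,[0.4,0,3],0],[0.5,[0.8,3,4.7],0],[0.5,[0.8,6,4.7],0],[0.5,[0.8,9,4.7],0],[0.5,[0.8,9.6,4.7],0],[0.5,[0.8,9.6,4.7],0],[0.5,[0.8,9.6,4.7],0],[0.5,[0.8,9.6,4.7],0]]'; python3 - <<'E'
from h import *
st();snap('wrist','w19.png'); go(625.8,-202,131,-90.75);
im=cv2.imread('pics/w19.png');cv2.imwrite('pics/z19.png',cv2.resize(im[130:330,180:460],None,fx=2.8,fy=2.8,interpolation=3))
E
```

```text
time_s: 31.55
ee_pos: [627.0, -202.5, 162.2]
ee_rot: [-90.0, 2.2, -90.7]
force: [0.2, 0.0, -2.4]
gripper_width: 11.8
31.55 [ 627.  -202.5  162.2] [-90.    2.2 -90.7] [ 0.2  0.  -2.4] 11.8
shift [ 0.06  3.09 -0.1 ] turn 0.06 dist 31
```

View pics/z19.png

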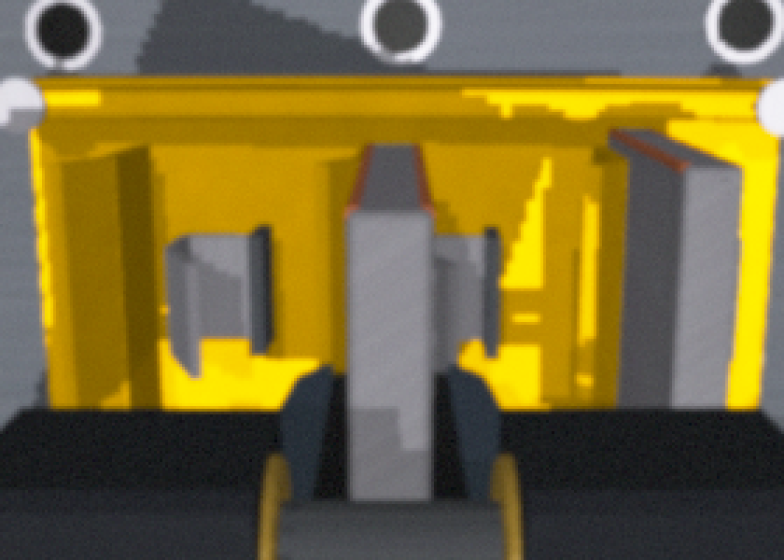

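```bash
python3 -m handwheel '[[0.5,[0,1,-0.1],0],[0.5,[0,2,-0.1],0],[0.5,[0.1,3,-0.1],0],[0.5,[0.1,3.1,-0.1],0],[0.5,[0.1,3.1,-0.1],0],[0.5,[0.1,3.1,-0.1],0]]';python3 - <<'E'
from h import *
st();go(625.8,-201.3,90,-90.75);
E
```

```text
time_s: 32.2
ee_pos: [626.0, -202.5, 130.9]
ee_rot: [-90.0, 2.2, -90.7]
force: [0.8, -0.2, -2.4]
gripper_width: 11.9
32.2 [ 626.  -202.5  130.9] [-90.    2.2 -90.7] [ 0.8 -0.2 -2.4] 11.9
shift [ 0.04  4.1  -0.03] turn 0.06 dist 41
```

```bash
python3 -m handwheel '[[0.5,[0,0.8,0],0],[0.5,[0,1.6,0],0],[0.5,[0,2.4,0],0],[0.5,[0,3.2,0],0],[0.5,[0,3.8,0],0],[0.5,[0,4.1,0],0],[0.5,[0,4.1,0],0],[0.5,[0,4.1,0],0]]'; python3 -m handwheel '[[3,[0,-0.2,0],0],[3,[0,-0.2,0],0],[3,[0,-0.2,0],0],[3,[0,-0.2,0],0],[3,[0,-2,0],0],[3,[0,-5,0],0],[0,[0,-5,0],0],[0,[0,-5,0],0],[0,[0,-5,0],0],[0,[0,-5,0],0]]' 20
```

```text
time_s: 33.0
ee_pos: [628.2, -201.3, 94.4]
ee_rot: [-89.6, 2.1, -90.7]
force: [-0.3, 1.6, 16.1]
gripper_width: 11.6
time_s: 34.0
ee_pos: [627.0, -202.9, 142.8]
ee_rot: [-89.7, 2.2, -90.7]
force: [0.8, -0.4, -0.6]
gripper_width: 1.7
```

```bash
python3 -m handwheel '[[0,[0,1,0],0],[0,[0,2,0],0],[0,[0,2.5,0],0],[0,[0,3,0],0],[0,[0,3.1,0],0],[0,[0,3.1,0],0]]';python3 - <<'E'
from h import *
go(605,-180,335,-90);go(376,297,335,-89.1)
E
```

```text
time_s: 34.6
ee_pos: [626.4, -201.9, 116.2]
ee_rot: [-89.7, 2.1, -90.6]
force: [-8.4, 0.7, 22.1]
gripper_width: 0.2
shift [ -2.98 -21.8   -2.06] turn -0.65 dist 221
shift [-50.38 -20.16 -25.5 ] turn -1.55 dist 600
```

```bash
python3 -m handwheel '[[0,[0,-5,0],0],[0,[0,-10,0],0],[0,[0,-15,0],0],[0,[-2,-19.5,-1],0],[0,[-6,-21.5,-3],-0.5],[0,[-10.5,-21.5,-5],-1],[0,[-15,-21.3,-7],-1.5],[0,[-19.5,-21.2,-9],-1.5],[0,[-24,-21,-11],-1.5],[0,[-28.5,-20.8,-13],-1.5]]'; python3 - <<'E'
from h import *
go(376,297,335,-89.1)
E
```

```text
time_s: 35.6
ee_pos: [497.3, 78.3, 333.4]
ee_rot: [-89.7, 2.1, -89.2]
force: [1.3, 0.5, 0.3]
gripper_width: 0.1
shift [-22.04   0.6  -11.82] turn -0.07 dist 250
```

```bash
python3 -m handwheel '[[0,[-4.5,0.2,-2.5],0],[0,[-9,0.3,-5],0],[0,[-13.5,0.4,-8],0],[0,[-18,0.5,-10.5],0],[0,[-22,0.6,-11.8],0],[0,[-22,0.6,-11.8],0],[0,[-22,0.6,-11.8],0],[0,[-22,0.6,-11.8],0]]'; python3 - <<'E'
from h import *
go(376,297,247,-89.1); snap('wrist','w20.png')
cm=np.load('pics/w20.png.npy',allow_pickle=True).item()['cm']; print(proj(cm,(416.2,299.5,290)))
E
```

```text
time_s: 36.4
ee_pos: [376.5, 295.8, 334.5]
ee_rot: [-89.7, 2.1, -89.2]
force: [-0.2, -0.2, 0.8]
gripper_width: 0.1
shift [ 0.19  8.75 -0.1 ] turn -0.11 dist 88
[317.66539456 196.03681423]
```

View pics/w20.png

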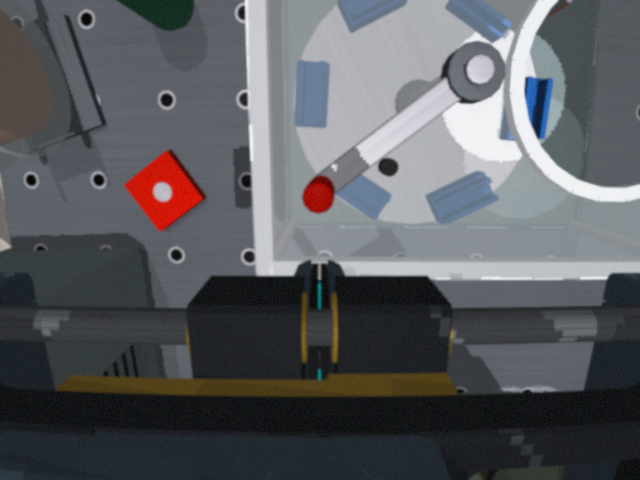

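```bash
python3 -m handwheel '[[0,[0.2,4,-0.1],0],[0,[0.2,7,-0.1],0],[0,[0.2,8.7,-0.1],0],[0,[0.2,8.7,-0.1],0],[0,[0.2,8.7,-0.1],0],[0,[0.2,8.7,-0.1],0]]'
python3 - <<'E'
from h import *
st()
for p in [(388,299),(410,310),(440,322),(466,326),(490,326),(515,320),(528,312),(541,302),(543,302)]: go(*p,247,-89.1)
E
```

```text
time_s: 37.05
ee_pos: [377.3, 296.6, 249.1]
ee_rot: [-89.6, 2.2, -89.3]
force: [-0.0, 0.2, 0.3]
gripper_width: 0.0
37.05 [377.3 296.6 249.1] [-89.6   2.2 -89.3] [-0.   0.2  0.3] 0.0
shift [-0.22  0.22  1.07] turn -0.24 dist 11
shift [-1.29  0.28  3.28] turn -0.24 dist 35
shift [-2.46  0.35  6.3 ] turn -0.24 dist 68
shift [-2.83  0.38  8.9 ] turn -0.24 dist 93
shift [-2.8  0.4 11.3] turn -0.24 dist 116
shift [-2.17  0.39 13.79] turn -0.24 dist 140
shift [-1.36  0.37 15.08] turn -0.24 dist 151
shift [-0.34  0.34 16.37] turn -0.24 dist 164
shift [-0.34  0.35 16.57] turn -0.24 dist 166
```

```bash
python3 -m handwheel '[[0,[-0.2,0,1],0],[0,[-1.2,0,3.3],0],[0,[-2.4,0.2,6],0],[0,[-2.8,0.3,8.5],0],[0,[-2.8,0.3,11],0],[0,[-2.6,0.3,12.5],0],[0,[-2.5,0.3,13],0],[0,[-2.5,0.3,13],0]]'
python3 - <<'E'
from h import *
st()
for p in [(520,319),(530,310),(541,302),(544,302),(520,318),(490,326),(460,326),(430,318),(400,306),(374,297)]: go(*p,247)
E
```

```text
time_s: 37.85
ee_pos: [507.5, 323.5, 248.4]
ee_rot: [-89.6, 2.2, -89.4]
force: [-2.6, 2.1, 0.4]
gripper_width: 0.4
37.85 [507.5 323.5 248.4] [-89.6   2.2 -89.4] [-2.6  2.1  0.4] 0.4
shift [0.47 0.13 1.24] turn 0 dist 13
shift [1.38 0.1  2.23] turn 0 dist 26
shift [2.19 0.08 3.33] turn 0 dist 40
shift [2.2  0.08 3.63] turn 0 dist 42
shift [0.57 0.13 1.24] turn 0 dist 14
shift [-0.26  0.14 -1.75] turn 0 dist 18
shift [-0.29  0.11 -4.75] turn 0 dist 48
shift [ 0.47  0.06 -7.76] turn 0 dist 78
shift [ 1.640e+00 -1.000e-02 -1.077e+01] turn 0 dist 109
shift [  2.51  -0.06 -13.38] turn 0 dist 136
```

```bash
python3 -m handwheel '[[0,[0.8,0.1,1.6],0],[0,[1.8,0.1,2.8],0],[0,[2.2,0.1,3.5],0],[0,[2.2,0.1,3.7],0],[0,[2.2,0.1,3.7],0],[0,[0.6,0.1,1.2],0],[0,[-0.2,0.1,-1.7],0],[0,[-0.3,0.1,-4.7],0],[0,[0.5,0,-7.7],0],[0,[1.6,0,-10.7],0]]'
python3 -m handwheel '[[0,[0.4,-1,-2.5],0],[0,[0.4,-5,-2.5],0],[0,[0.4,-10,-2.5],0],[0,[0.4,-13,-2.5],0],[0,[0.4,-13,-2.5],0],[0,[0.4,-13,-2.5],0]]'
python3 - <<'E'
from h import *
st();go(425,86,378,-89.1); snap('wrist','w21.png')
E
```

```text
time_s: 38.85
ee_pos: [400.3, 306.2, 247.1]
ee_rot: [-89.4, 2.2, -89.3]
force: [0.0, 0.3, 0.5]
gripper_width: 0.7
time_s: 39.45
ee_pos: [374.4, 296.5, 377.0]
ee_rot: [-89.2, 2.3, -89.3]
force: [-0.2, -0.6, -0.6]
gripper_width: 0.3
39.45 [374.4 296.5 377. ] [-89.2   2.3 -89.3] [-0.2 -0.6 -0.6] 0.3
shift [21.09 -0.87  4.82] turn -0.22 dist 217
```

View pics/w21.png

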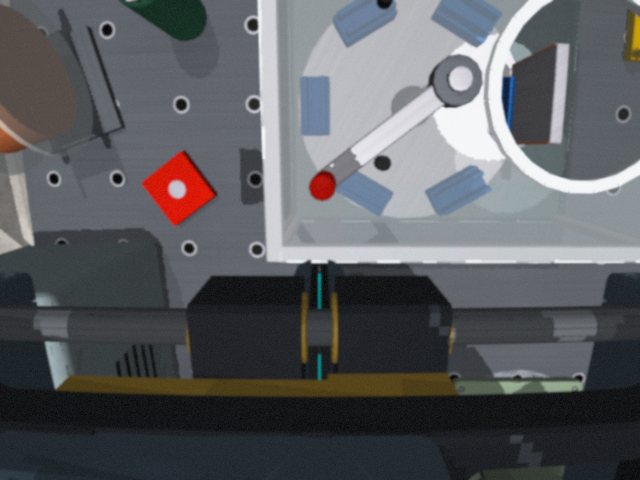

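```bash
python3 -m handwheel '[[5,[4,0,1],-0.2],[5,[9,-0.2,2],-0.2],[5,[14,-0.5,3],-0.2],[5,[18,-0.8,4],-0.2],[5,[21.1,-0.8,4.8],-0.2],[5,[21.1,-0.8,4.8],-0.2],[5,[21.1,-0.8,4.8],-0.2],[5,[21.1,-0.8,4.8],-0.2]]'
python3 - <<'E'
from h import *
st()
im,_=snap('wrist','w22.png'); cv2.imwrite('pics/z22.png',cv2.resize(cv2.cvtColor(im,4)[10:250,215:445],None,fx=2.5,fy=2.5,interpolation=3))
E
```

```text
time_s: 40.3
ee_pos: [424.0, 86.4, 375.4]
ee_rot: [-89.5, 2.2, -89.1]
force: [-0.2, -0.4, -0.5]
gripper_width: 49.8
40.3 [424.   86.4 375.4] [-89.5   2.2 -89.1] [-0.2 -0.4 -0.5] 49.8
```

View pics/z22.png

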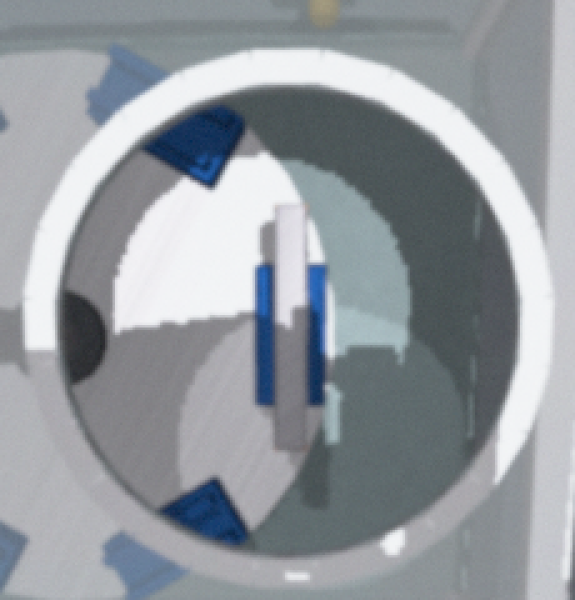

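View pics/w22.png

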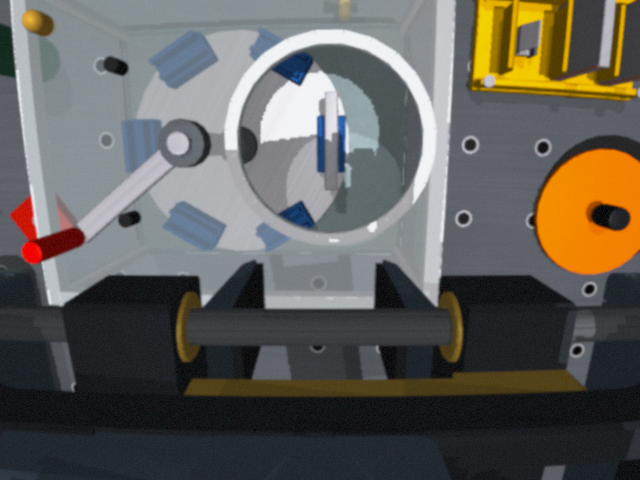

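```bash
python3 - <<'E'
from h import *
panel('w22',(290,205),(291,452))
E
```

```text
[539.8  86.2 168. ] [449.9  83.9 168. ] mid [494.8  85.  168. ] 89.9 1.48
```

```bash
python3 - <<'E'
from h import *
go(494.4,85.3,260,-88.8);go(494.4,85.3,146,-88.8)
E
```

```text
shift [ 0.69 11.61  6.92] turn -0.24 dist 135
shift [ 1.13 23.01  6.81] turn -0.24 dist 240
```

```bash
python3 -m handwheel '[[5,[0.7,0,3],-0.2],[5,[0.7,3,6],-0.2],[5,[0.7,7,6.9],-0.2],[5,[0.7,10,6.9],-0.2],[5,[0.7,11.6,6.9],-0.2],[5,[0.7,11.6,6.9],-0.2],[5,[0.7,11.6,6.9],-0.2],[5,[0.7,11.6,6.9],-0.2]]'
python3 - <<'E'
from h import *
st();go(494.4,85.3,146,-88.8)
E
```

```text
time_s: 41.15
ee_pos: [494.9, 85.8, 261.6]
ee_rot: [-89.3, 2.2, -88.8]
force: [0.7, -0.8, 0.8]
gripper_width: 49.7
41.15 [494.9  85.8 261.6] [-89.3   2.2 -88.8] [ 0.7 -0.8  0.8] 49.7
shift [ 0.5  11.55 -0.2 ] turn 0.03 dist 116
```

```bash
python3 -m handwheel '[[5,[0.3,3,0],0],[5,[0.4,5,-0.1],0],[5,[0.5,7,-0.1],0],[5,[0.5,9,-0.2],0],[5,[0.5,11,-0.2],0],[5,[0.5,11.5,-0.2],0],[5,[0.5,11.5,-0.2],0],[5,[0.5,11.5,-0.2],0]]'; python3 - <<'E'
from h import *
go(494.4,85.3,146,-88.8); snap('wrist','w23.png')
E
```

```text
time_s: 41.95
ee_pos: [495.4, 85.4, 147.9]
ee_rot: [-89.1, 2.2, -88.8]
force: [0.1, -0.3, -0.4]
gripper_width: 49.8
shift [ 0.02  0.19 -0.1 ] turn 0.03 dist 2
```

View pics/w23.png

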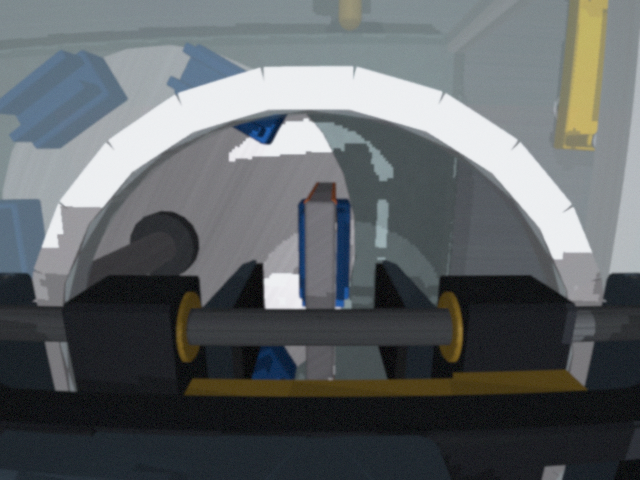

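```bash
python3 -m handwheel '[[0.5,[0,0.15,-0.1],0],[0.5,[0,0.15,-0.1],0],[0.5,[0,0.15,-0.1],0],[0.5,[0,0.15,-0.1],0],[0.5,[0,0.15,-0.1],0],[0.5,[0,0.15,-0.1],0],[0.5,[0,0.15,-0.1],0],[0.5,[0,0.15,-0.1],0]]' 15; python3 -m handwheel '[[0.5,[0,0,0],0],[0.5,[0,0,0],0],[0.5,[0,0,0],0]]' 60;  python3 -m handwheel '[[0.5,[0,-1,0],0],[0.5,[-0.1,-4,0],0],[0.5,[-0.3,-8,0.1],0],[0.5,[-0.4,-12,0.2],0],[0.5,[-0.6,-16,0.3],0],[0.5,[-0.8,-20,0.3],0],[0.5,[-0.8,-20,0.3],0],[0.5,[-0.8,-20,0.3],0]]'; python3 - <<'E'
from h import *
go(580,-134.8,255,-90.75)
E
```

```text
time_s: 42.8
ee_pos: [494.5, 85.2, 146.5]
ee_rot: [-89.1, 2.2, -88.8]
force: [-0.1, -1.5, 1.0]
gripper_width: 12.1
time_s: 43.1
ee_pos: [494.5, 85.1, 146.5]
ee_rot: [-89.1, 2.2, -88.8]
force: [0.4, -2.5, 0.4]
gripper_width: 11.6
time_s: 43.9
ee_pos: [494.1, 85.8, 347.2]
ee_rot: [-89.0, 2.2, -88.7]
force: [0.6, -0.5, -2.5]
gripper_width: 11.7
shift [22.59  8.48  7.96] turn 2.01 dist 254
```

```bash
python3 -m handwheel '[[0.5,[5,0,2],1],[0.5,[10,0,4],2],[0.5,[15,1,6],2],[0.5,[19,3,8],2],[0.5,[22.5,6,8],2],[0.5,[22.5,8.4,8],2],[0.5,[22.5,8.4,8],2],[0.5,[22.5,8.4,8],2],[0.5,[22.5,8.4,8],2]]'; python3 - <<'E'
from h import *
st();snap('wrist','w24.png')
s=state()['ee_pos'];im=cv2.imread('pics/w24.png');cv2.imwrite('pics/z24.png',cv2.resize(im[165:275,280:360],None,fx=6,fy=5,interpolation=3))
cm=np.load('pics/w24.png.npy',allow_pickle=True).item()['cm']
for z in (-78,22):
  for dy in (-6,6):
    print(z,dy,((proj(cm,(s[0]+45,s[1]+dy,s[2]+z))-[280,165])*[6,5]).round(0))
E
```

```text
time_s: 44.8
ee_pos: [580.9, -133.1, 257.3]
ee_rot: [-89.0, 2.2, -90.7]
force: [0.3, 0.2, -1.5]
gripper_width: 11.6
44.8 [ 580.9 -133.1  257.3] [-89.    2.2 -90.7] [ 0.3  0.2 -1.5] 11.6
-78 -6 [324.  87.]
-78 6 [208.  88.]
22 -6 [319. 186.]
22 6 [129. 187.]
```

View pics/w24.png

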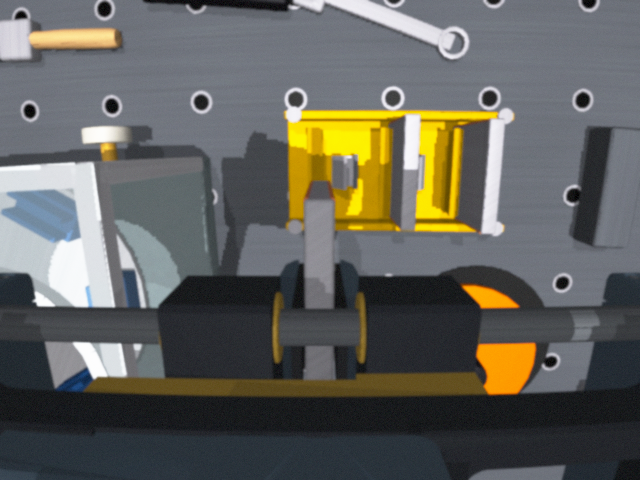

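View pics/z24.png

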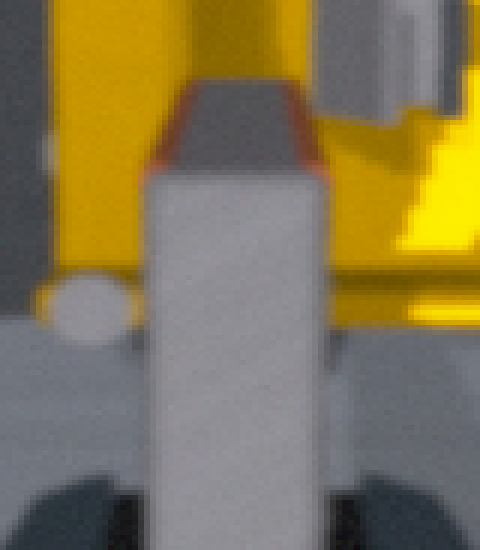

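```bash
python3 - <<'E'
from h import *
go(625.2,-137,160,-90.75);
E
```

```text
shift [0.71 9.83 4.24] turn 0.1 dist 107
```

```bash
python3 -m handwheel '[[0.5,[0.4,0,3],0],[0.5,[0.7,3,4.2],0],[0.5,[0.7,6,4.2],0],[0.5,[0.7,9,4.2],0],[0.5,[0.7,9.8,4.2],0],[0.5,[0.7,9.8,4.2],0],[0.5,[0.7,9.8,4.2],0],[0.5,[0.7,9.8,4.2],0]]'; python3 - <<'E'
from h import *
st();snap('wrist','w25.png'); go(625.2,-137,131,-90.75);
im=cv2.imread('pics/w25.png');cv2.imwrite('pics/z25.png',cv2.resize(im[130:330,180:460],None,fx=2.8,fy=2.8,interpolation=3))
E
```

```text
time_s: 45.65
ee_pos: [626.1, -137.0, 162.8]
ee_rot: [-88.7, 2.2, -90.6]
force: [0.1, -0.9, -0.8]
gripper_width: 11.7
45.65 [ 626.1 -137.   162.8] [-88.7   2.2 -90.6] [ 0.1 -0.9 -0.8] 11.7
shift [ 0.11  3.14 -0.14] turn 0.11 dist 31
```

View pics/z25.png

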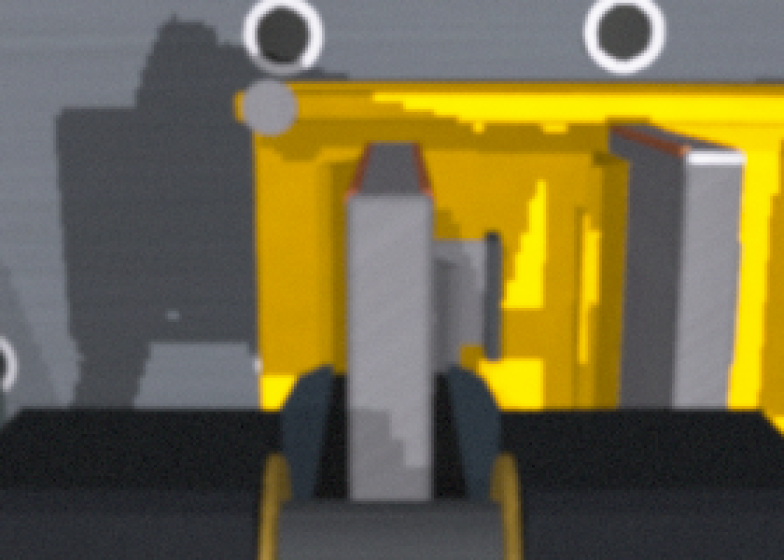

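Same picture as for the middle slot (panel between wall lip and clip). Lower and push.

```bash
python3 -m handwheel '[[0.5,[0,1,-0.1],0],[0.5,[0,2,-0.1],0],[0.5,[0.1,3,-0.1],0],[0.5,[0.1,3.1,-0.1],0],[0.5,[0.1,3.1,-0.1],0],[0.5,[0.1,3.1,-0.1],0]]';python3 - <<'E'
from h import *
go(625.2,-136.3,90,-90.75)
E
python3 -m handwheel '[[0.5,[0,0.8,0],0],[0.5,[0,1.6,0],0],[0.5,[0.1,2.4,0],0],[0.5,[0.1,3.2,0],0],[0.5,[0.1,3.8,0],0],[0.5,[0.1,4.1,0],0],[0.5,[0.1,4.1,0],0],[0.5,[0.1,4.1,0],0]]'
```

```text
time_s: 46.3
ee_pos: [625.8, -137.0, 131.5]
ee_rot: [-88.7, 2.2, -90.6]
force: [1.0, 0.6, -2.4]
gripper_width: 11.7
shift [ 0.09  4.15 -0.16] turn 0.1 dist 42
time_s: 47.1
ee_pos: [628.6, -136.4, 94.6]
ee_rot: [-88.4, 2.1, -90.6]
force: [-1.3, 1.9, 15.4]
gripper_width: 11.5
```

```bash
python3 -m handwheel '[[3,[0,-0.2,0],0],[3,[0,-0.2,0],0],[3,[0,-0.2,0],0],[3,[0,-0.2,0],0],[3,[0,-2,0],0],[3,[0,-5,0],0],[0,[0,-5,0],0],[0,[0,-5,0],0],[0,[0,-5,0],0],[0,[0,-5,0],0]]' 20; python3 -m handwheel '[[0,[0,1,0],0],[0,[0,2,0],0],[0,[0,2.5,0],0],[0,[0,3,0],0],[0,[0,3.1,0],0],[0,[0,3.1,0],0]]';python3 - <<'E'
from h import *
go(605,-200,230,-90);go(350,-284,250,-90)
E
```

```text
time_s: 48.1
ee_pos: [626.4, -138.1, 143.1]
ee_rot: [-88.5, 2.2, -90.6]
force: [-0.1, 0.4, 0.3]
gripper_width: 1.5
time_s: 48.7
ee_pos: [626.2, -136.9, 116.3]
ee_rot: [-88.5, 2.1, -90.6]
force: [-8.9, 1.1, 23.1]
gripper_width: 0.3
shift [  5.9  -11.65  -1.76] turn -0.62 dist 132
shift [ 14.49 -14.62 -27.1 ] turn -0.62 dist 340
```

```bash
python3 -m handwheel '[[2,[0,-5,0],0],[4,[1,-10,-3],0],[6,[4,-13,-7],0],[8,[8,-14.5,-12],-0.6],[8,[12,-14.5,-16.5],-0.6],[8,[14.5,-14.5,-21],-0.6],[8,[14.5,-14.5,-24.5],-0.6],[8,[14.5,-14.5,-24.5],-0.6],[8,[14.5,-14.5,-24.5],-0.6],[8,[14.5,-14.5,-24.5],-0.6]]'; python3 - <<'E'
from h import *
st();snap('wrist','w26.png')
E
```

```text
time_s: 49.7
ee_pos: [376.1, -284.5, 249.3]
ee_rot: [-88.5, 2.1, -90.1]
force: [0.0, 0.2, 0.3]
gripper_width: 77.3
49.7 [ 376.1 -284.5  249.3] [-88.5   2.1 -90.1] [0.  0.2 0.3] 77.3
```

View pics/w26.png

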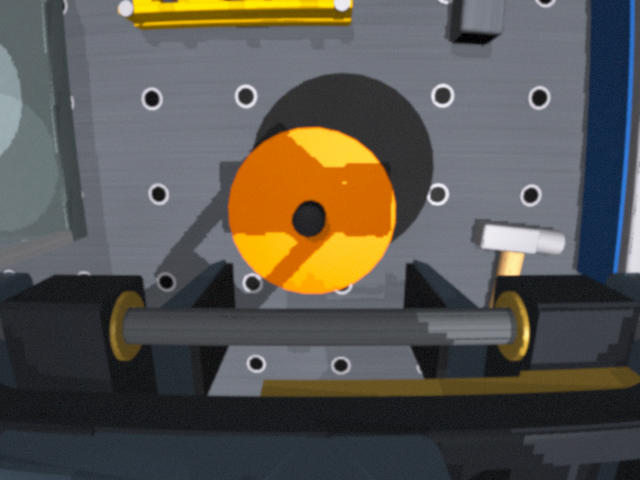

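```bash
python3 - <<'E'
from h import *
cm=np.load('pics/w26.png.npy',allow_pickle=True).item()['cm']
im=cv2.imread('pics/w26.png'); H,S,V=cv2.split(cv2.cvtColor(im,cv2.COLOR_BGR2HSV))
m=((H>8)&(H<22)&(S>150)).astype(np.uint8); m[:100]=0; m[305:]=0
cn=max(cv2.findContours(m,0,1)[0],key=cv2.contourArea)
q=np.array([onz(cm,*p[0],13)[:2] for p in cn.astype(float)],np.float32); print('disc',cv2.minEnclosingCircle(q),cv2.fitEllipse(q))
k=((V<60)).astype(np.uint8); mm=np.zeros_like(k); mm[195:240,288:332]=k[195:240,288:332]
cn=max(cv2.findContours(mm,0,1)[0],key=cv2.contourArea); e=cv2.minEnclosingCircle(cn); print(e,onz(cm,*e[0],59),onz(cm,*e[0],52))
x,y=onz(cm,*e[0],59)[:2]; go(x,y,100,-90)
E
```

```text
disc ((379.81573486328125, -266.9002990722656), 88.69954681396484) ((379.8618469238281, -266.56683349609375), (174.71217346191406, 175.2103271484375), 70.86180114746094)
((309.40087890625, 218.27842712402344), 17.064006805419922) [ 381.54884093 -267.58460597   59.        ] [ 380.45496824 -267.14634943   52.        ]
shift [-1.11 14.99  0.09] turn -0.02 dist 150
```

```bash
python3 -m handwheel '[[9,[-1.1,4,0.4],0],[9,[-1.1,8,0.4],0],[9,[-1.1,12,0.3],0],[9,[-1.1,15,0.2],0],[9,[-1.1,15,0.2],0],[9,[-1.1,15,0.2],0],[9,[-1.1,15,0.2],0]]'; python3 - <<'E'
from h import *
st();go(380.5,-267.1,25,-90); snap('wrist','w27.png')
E
```

```text
time_s: 50.45
ee_pos: [384.4, -268.5, 101.5]
ee_rot: [-88.3, 2.0, -90.0]
force: [-0.1, 0.3, 1.0]
gripper_width: 89.7
50.45 [ 384.4 -268.5  101.5] [-88.3   2.  -90. ] [-0.1  0.3  1. ] 89.7
shift [ 0.13  7.64 -0.61] turn 0.03 dist 77
```

View pics/w27.png

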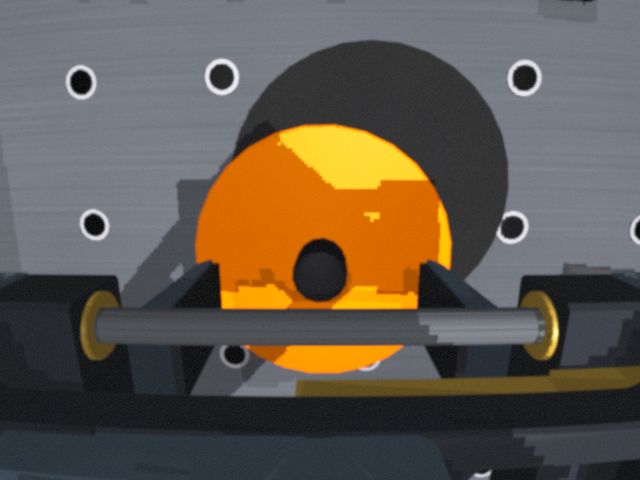

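```bash
python3 -m handwheel '[[9,[0.1,2,-0.6],0],[9,[0.1,4,-0.6],0],[9,[0.1,5.5,-0.6],0],[9,[0.1,6.8,-0.6],0],[9,[0.1,7.4,-0.6],0],[9,[0.1,7.6,-0.6],0],[9,[0.1,7.6,-0.6],0],[9,[0.1,7.6,-0.6],0]]'; python3 - <<'E'
from h import *
go(380.5,-267.1,25,-90)
E
python3 -m handwheel '[[5,[0,0,-0.05],0],[4,[0,0,-0.05],0],[3.5,[0,0,-0.05],0],[3,[0,0,-0.05],0],[2,[0,0,-0.05],0],[2,[0,0,-0.05],0],[2,[0,0,-0.05],0],[2,[0,0,-0.05],0],[2,[0,0,-0.05],0]]' 15
python3 -m handwheel '[[2,[0,0,0],0],[2,[0,0,0],0],[2,[0,0,0],0]]' 50
```

```text
time_s: 51.3
ee_pos: [381.1, -267.4, 26.3]
ee_rot: [-88.2, 1.9, -90.0]
force: [0.2, 0.0, 1.1]
gripper_width: 90.0
shift [-0.02  0.13 -0.06] turn 0.02 dist 1
time_s: 52.2
ee_pos: [380.5, -267.2, 26.3]
ee_rot: [-88.2, 2.0, -90.0]
force: [-0.1, 2.2, 1.1]
gripper_width: 32.2
time_s: 52.5
ee_pos: [380.6, -267.3, 26.5]
ee_rot: [-88.2, 1.9, -90.0]
force: [-1.5, 1.1, 3.6]
gripper_width: 31.6
```

```bash
python3 -m handwheel '[[2,[0,-2,0],0],[2,[-0.1,-6,0],0],[2,[-0.3,-11,0.3],0],[2,[-0.5,-16,0.4],0],[2,[-0.7,-21,0.6],0],[2,[-0.9,-26,0.8],0],[2,[-1,-30,0.9],0],[2,[-1,-30,0.9],0],[2,[-1,-30,0.9],0],[2,[-1,-30,0.9],0]]'; python3 - <<'E'
from h import *
st();go(494,85.5,330,-89.1);snap('side','s28.png'); snap('wrist','w28.png')
E
```

```text
time_s: 53.5
ee_pos: [379.2, -266.6, 324.2]
ee_rot: [-88.5, 2.1, -90.0]
force: [-0.7, 0.4, -3.8]
gripper_width: 31.4
53.5 [ 379.2 -266.6  324.2] [-88.5   2.1 -90. ] [-0.7  0.4 -3.8] 31.4
shift [-35.21   1.03  11.47] turn -0.88 dist 370
```

View pics/s28.png

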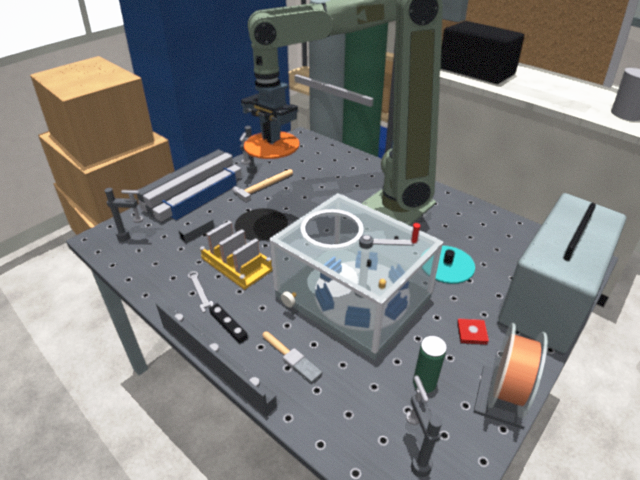

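```bash
python3 -m handwheel '[[2,[-5,0.1,1.5],0],[2,[-10,0.2,3],0],[2,[-15,0.3,5],0],[2,[-20,0.4,7],0],[2,[-25,0.6,8.5],-0.5],[2,[-30,0.8,10],-0.9],[2,[-33.5,0.9,11],-0.9],[2,[-35.2,1,11.4],-0.9],[2,[-35.2,1,11.4],-0.9],[2,[-35.2,1,11.4],-0.9]]';  python3 -m handwheel '[[2,[0,0,0],0],[2,[0,0,0],0]]'; python3 - <<'E'
from h import *
st();go(494,85.5,275,-89.1);snap('wrist','w29.png');go(494,85.5,242.5,-89.1)
E
```

```text
time_s: 54.6
ee_pos: [492.9, 85.2, 329.0]
ee_rot: [-88.6, 2.0, -89.0]
force: [-0.2, -0.9, -2.8]
gripper_width: 31.4
time_s: 54.8
ee_pos: [492.5, 84.1, 328.5]
ee_rot: [-88.7, 2.0, -89.1]
force: [0.1, 1.1, -2.8]
gripper_width: 31.2
54.8 [492.5  84.1 328.5] [-88.7   2.  -89.1] [ 0.1  1.1 -2.8] 31.2
shift [0.05 5.35 0.03] turn -0.02 dist 54
shift [ 0.17  8.63 -0.07] turn -0.02 dist 86
```

View pics/w29.png

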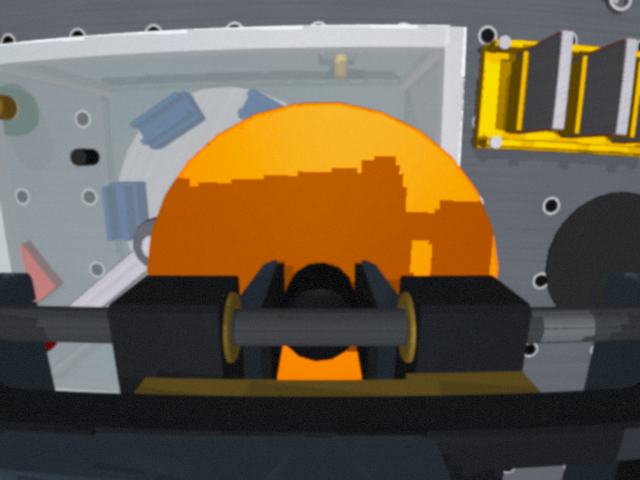

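```bash
python3 -m handwheel '[[2,[0,2,0],0],[2,[0.1,4,0],0],[2,[0.1,6,0],0],[2,[0.1,7.2,0],0],[2,[0.2,7.8,0],0],[2,[0.2,8.2,0],0],[2,[0.2,8.4,0],0],[2,[0.2,8.4,0],0],[2,[0.2,8.4,0],0]]'; python3 - <<'E'
from h import *
st();go(494,85.5,241.3,-89.1)
E
```

```text
time_s: 55.75
ee_pos: [495.0, 85.2, 245.4]
ee_rot: [-88.6, 2.0, -89.1]
force: [0.4, -0.0, -2.4]
gripper_width: 31.0
55.75 [495.   85.2 245.4] [-88.6   2.  -89.1] [ 0.4 -0.  -2.4] 31.0
shift [-0.02  0.41 -0.11] turn -0.01 dist 4
```

```bash
python3 -m handwheel '[[2,[0,0.1,-0.1],0],[2,[0,0.2,-0.1],0],[2,[0,0.3,-0.1],0],[2,[0,0.35,-0.1],0],[2,[0,0.4,-0.1],0],[2,[0,0.4,-0.1],0]]'
```

```text
time_s: 56.35
ee_pos: [494.2, 85.5, 241.9]
ee_rot: [-88.5, 2.0, -89.1]
force: [-1.5, 1.5, 0.9]
gripper_width: 31.1
```

```bash
python3 -m handwheel '[[3.5,[0,0,0],0],[5,[0,0,0],0],[7,[0,0,0],0],[9,[0,0,0],0],[9,[0,0,0],0],[9,[0,-3,0],0],[9,[-0.3,-8,-1],0],[9,[-0.5,-13,-4],0],[9,[-0.6,-14,-7],0],[9,[-0.6,-14,-7],0]]'; python3 -m handwheel '[[9,[0,0,0],0],[9,[0,0,0],0]]'; python3 - <<'E'
from h import *
st();im,cm=snap('wrist','w30.png');snap('side','s30.png');snap('top','t30.png')
H,S,V=cv2.split(cv2.cvtColor(im,cv2.COLOR_RGB2HSV))
m=((H>8)&(H<22)&(S>150)).astype(np.uint8); m[275:]=0;m[:,440:]=0;m[:,:200]=0
cn=max(cv2.findContours(m,0,1)[0],key=cv2.contourArea)
q=np.array([onz(cm,*p[0],228)[:2] for p in cn.astype(float)],np.float32); print('disc',cv2.minEnclosingCircle(q),cv2.fitEllipse(q))
E
```

```text
time_s: 57.35
ee_pos: [418.8, 85.6, 384.4]
ee_rot: [-88.1, 2.1, -89.1]
force: [0.3, 0.4, -0.2]
gripper_width: 90.1
time_s: 57.55
ee_pos: [419.0, 85.5, 384.0]
ee_rot: [-88.1, 2.1, -89.1]
force: [0.4, 0.1, 0.2]
gripper_width: 89.8
57.55 [419.   85.5 384. ] [-88.1   2.1 -89.1] [0.4 0.1 0.2] 89.8
disc ((493.185546875, 85.9452133178711), 87.21192169189453) ((493.31817626953125, 85.94338989257812), (172.77020263671875, 172.97445678710938), 127.85950469970703)
```

View pics/w30.png

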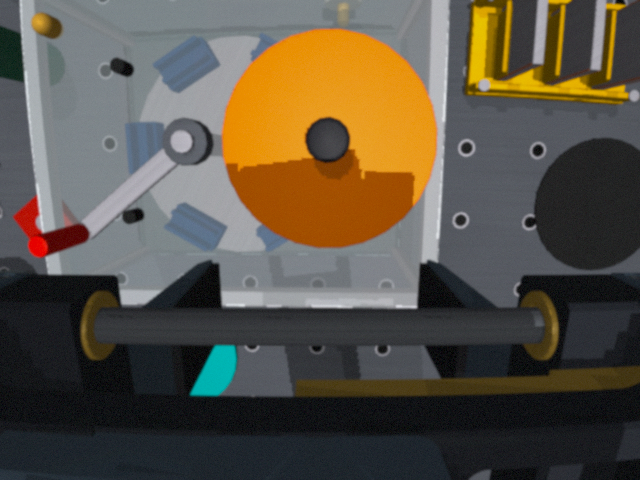

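View pics/s30.png

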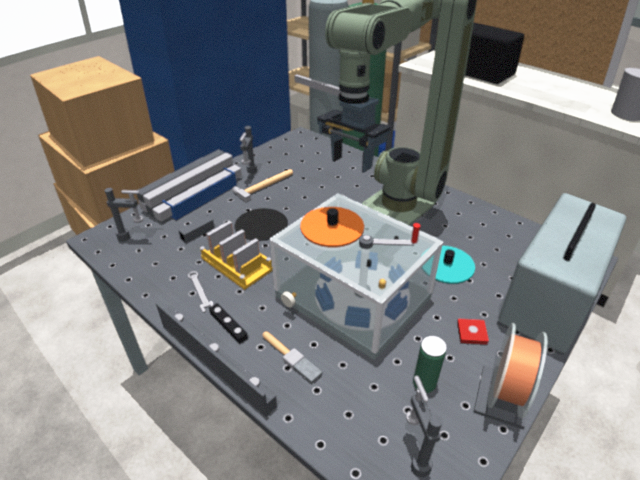

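View pics/t30.png

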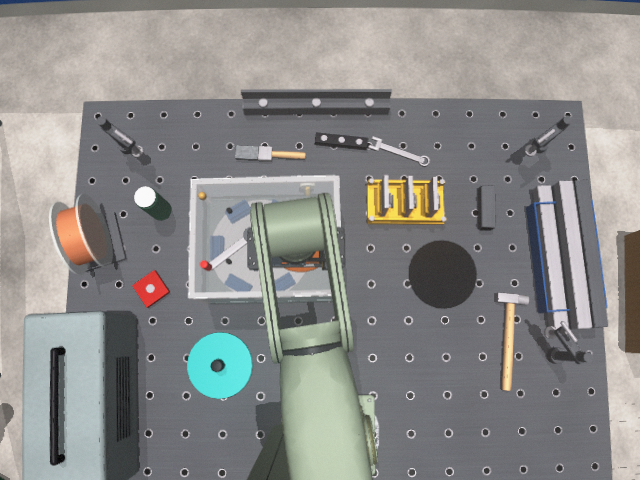

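```bash
python3 -c "
from workcell import job
print(job.job_done())"
```

```text
the job is handed in; nothing more can be done
None
```

The job is done and handed in at about 57.7 s of the 210 s allowed; no verdict was reported.

- **Panels:** panels 0, 1 and 2 were present. Two strokes of the lever brought panels 1 and 2 under the port. Each was pushed into its own rack slot. Pressing on each top edge with shut fingers (15–23 N) met the edge at 116.2–116.4 mm, against 116 mm for fully home.
- **Lever and carousel:** the first stroke pressed the stop with about 22 N and left the carousel about 2.4° past its place. I took panel 1 at that offset. After the second, gentler stroke the carousel was back in line. The final pictures show the lever at rest and no panel left in the chamber.
- **Cover:** it touched down on the mat with 52 N and about 15 mm off centre. It was later found knocked aside to (380, −267), about 55 mm from the mat's centre, so I located it again before picking it up. It now lies over the port at (493.3, 85.9). My estimate of the port centre is (494, 85.5), well inside the 13 mm overlap. Its outline measures as a true circle, 172.8 by 173.0 mm, so it looks flat.
- **Bystanders:** the tools, the other things and the turquoise disc look unmoved in the top and side views; I did not measure them.

The tool stayed tilted by 1 to 3° after that hard touchdown. I allowed for this in the later moves, and it did not affect the final checks.

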